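Load a module into the latched, sloping test box

TASK

Get the finned aluminium module into the sloping test box for its test: swing the latch lever fully aside, open the lid wide, and lay the module flat on the sloping bed inside, fins up, without dropping it. Then shut the lid fully and swing the latch lever back over it, pointing straight up the slope as when it was latched. Leave everything else on the bench where it is.

Things in the scene. Friction and masses are not known exactly. Their poses are not given: they have to be found in the camera images.
- tray: inside of the test box: a cream metal box 150 x 200 mm fixed to the bench, left or right of its middle, tilted 25 degrees on two rear feet. Origin: centre of the black bed inside; x up the slope (away from the robot, to the hinge), y along the width to its left, z square off the bed. The bed is 140 (x) by 190 (y) mm inside; the 5 mm walls end 52 mm above it
- latch (a joint): latch lever, a flat steel bar 16 mm wide, 8 mm thick, parallel to the lid. 0 = pointing straight up the slope over the lid's front edge, barring it; grows as it swings in the lid's plane to the box's right (tray -y); stop at 1.8 rad, pointing along the front of the box, clear of the lid. Stays where it is left
- latch_pivot (a point): pivot of the latch lever, at tray (-94, -40, 64) mm, on a dark bracket in front of the lid's edge; at the lever's underside (the lid's top lies 4 mm lower)
- latch_knob (a point): point to grip on the black upright round knob at the lever's free end, 75 mm from the pivot: 20 mm diameter, standing 44 mm square off the lever; this point is 26 mm above the lever's top face. z is square off the lid
- lid (a joint): lid, 153 x 200 x 8 mm, cream with a blue-grey panel, hinged on the upper (far) rim. 0 = shut on the rim; grows as it opens upward and away; stop at 1.9 rad. A stiff hinge: it stays at any angle, and about 4 N at the bar moves it
- lid_hinge (a point): middle of the lid's hinge line, at tray (75, 0, 52) mm; the axis runs along tray y
- lid_bar (a point): middle of the lid's lift bar: round steel, 12 mm diameter, 70 mm long, parallel to tray y, 20 mm ahead of the lid's front edge and 24 mm above its outer face, left of the box's middle. In the lid's frame (origin at lid_hinge, axes as the tray's when shut) at (-173, 45, 32) mm, 176 mm from the hinge line; it can turn between the fingers as the lid swings
- module: the module to be tested: a finned aluminium block 110 x 50 x 32 mm (x, y, z; the flat sides end 24 mm up, then 42 mm wide fins) with two brass coax stubs that stand out 12 mm from its -x end; about 0.35 kg. Lies flat on the bench, fins up. Origin: centre of its underside
- screwdriver: black-handled screwdriver, 160 mm, lying between the box and the module; bystander
- meter: handheld multimeter lying flat, 150 x 74 x 30 mm; bystander
- spool: grey solder spool standing on its flange, 64 mm across, 47 mm tall; bystander
- cleaner: clear cleaner bottle, 56 mm across, 150 mm tall; bystander
- parts_tray: open blue parts tray, 120 x 160 x 35 mm; bystander
- mug: white mug, 76 mm across, 90 mm tall; bystander
- board: green circuit board, 100 x 150 mm, lying flat; bystander
Mind the look-alikes: they are no part of the job. Leave any blue look-alike of the module alone.

How it is judged:
By the outcome, as a careful person would: the job done as asked, in the order asked, and still so for the second after the job is handed in, with the robot touching nothing.
It also fails if it takes over 72 s, if anything falls off the work surface, if the arm or the gripper's body presses on something with over 40 N, if the wrist force passes 120 N, or if a joint passes its speed limit or range.

ROBOT

A 6-joint arm with a two-finger parallel gripper is mounted at the origin on the work surface. World frame = base frame: x ahead of the robot, y to its left, z up, the work surface at z = 0. Lengths are in m, angles in degrees, forces in N, time in s.
With the tool pointing down it reaches from about 0.35 to 0.875 m from the base axis. Payload 4.2 kg.
Tool frame: the origin (TCP) lies on the mounting face of the last link; the fingertips stand 182 mm ahead of it and the grasp point (between the pads) lies 164 mm ahead of it (r.tcp_to_grasp is the distance from the TCP to the grasp point, in m); z points along the fingers, y is the line along which they close (so a half turn about z gives the same grasp; the last joint's range is limited). The gripper opens to 87 mm and grips with 3 to 60 N. Pads are 19 mm wide; open, the fingers measure 117 mm over their backs; the gripper's body (75 mm by 190 mm) begins 51 mm behind the grasp point.
Start: joints at [88.327, 22.042, 0.453, 0, -68.411, -14.817], TCP at [0.177, 0.599, 0.405] pointing down, gripper open.
Joint ranges: [-179.83, 179.83], [-69.29, 118.12], [-61.27, 80.66], [-181.25, 117.63], [-171.15, -9.14], [-177.46, 177.46]. Speed limits (degrees/s): [159.86, 159.86, 180, 180, 180, 180].

INTERFACE

Orientations are given as a 3x3 rotation matrix whose columns are the frame's x, y, z axes.
In Python, from station import sense, eyes, r gives the robot as it stands.
- The arm moves only by the tool jog_arm, never from a script. Its argument "increments" is a list of rows, each a list of 4 numbers: the shift along the tool's x, y, z normalised to -1 to 1, where 1 is 0.02 m, then the turn about the tool's z normalised to -1 to 1, where 1 is 0.08 rad. A call has 1 to 10 rows; each row shifts and turns the commanded pose from where the row before left it, along the tool's axes as they then stand; what a row does not reach is not made up. A row lasts 1/10 s, in which the tool goes at most 50 mm and 8.59 degrees, less where a joint would pass 70% of its speed; a pose out of reach is approached as far as the arm can. A call with a number of a shift or a turn outside -1 to 1 is refused whole. A call with a gripper value outside its range is refused whole. "grip" is the finger opening in mm, from 0 to 87, set as the call begins (left out, the last holds). The fingers move at their own pace and stop on an object; the grip force is fixed at half the most. Time passes only in rows, so rows that do not move let the fingers close. It gives the time, the measured TCP pose, the force, the opening and the grip force at its end, in the units of the state.
- sense(): the state, without advancing time (a new reading comes with each control period).
- eyes.capture(name): name is "scene" or "top" or "wrist"; returns the picture (384x512x3 uint8, blue, green, red); there is no depth.
- eyes.get_calibration(name): a dict with "camera_matrix" (3x3 intrinsics, pixels), "R" (3x3) and "t" (3): a world point X has camera coordinates R X + t; the wrist camera has in their place "T_tool_cam" (4x4, takes a point from camera to tool coordinates, whose origin is the TCP and whose axes are the flange's). Camera axes: x right, y down, z forward; pixel columns grow to the right and rows downward; lengths in m; the calibration is good to about 2 mm. The wrist camera is an equidistant fisheye: a pixel r from the principal point sees the ray r / f radians off the axis. A picture is of the moment at which its call begins: read the wrist's pose just before it. get_calibration takes no time and is no camera call.
- r.finish_job(): hands the job in; it is judged then, once.
Trained networks look in the newest picture that a camera, given by its name, has taken for a name from the list of things; names that differ only in an ending like _2 or _b are one class to them, and where a whole thing is asked for, a point or a joint stands for the part that bears it (a point fixed in the world has none). Each returns a list of dicts, best first, with "conf" (0 to 1); they miss things now and then, are a little off and sometimes report something else, mostly with a low value. They report only what shows in the picture. A call takes as long as a camera call. They do not tell look-alikes from the thing itself.
- eyes.spot_in(camera, name): "centre" ([x, y, z] in m, in world coordinates, good to about 4 mm: the middle of the surface that is visible of it).
- eyes.outline_of(camera, name): "mask" (384x512 bool, what is visible of it).
The state is a dict: "time_s": time; "joints": joint angles; "joint_velocities": joint speeds; "effort": joint torques, N m; "tcp_pos": TCP position; "ee_rot": TCP orientation; "wrist_force": force on the tool from outside, world axes, zero at the start; "moment": the same for the moment, N m; "gripper_width": opening from 0.0 (shut) to 1.0 (fully open); "gripper_force": force on a finger pad.
Only numpy, scipy, OpenCV 4.12 (cv2) and the standard library are available. Lean on these libraries where they do the work, as an engineer would, in place of code of your own. Each camera call takes 0.05 s, during which the arm holds its last target. There are 200 camera calls.

## Working session

There is one attempt and no reset: what is moved stays moved. The work goes in short steps, Python scripts to look and compute and a tool call to move; the robot and the scene stay as the last step left them, time stands still between calls to the robot, and variables do not carry over. Pictures are saved under pics/ and viewed, at most 10 in all, crops included, and the job is handed in when it is done.

Besides the shell and the picture viewer there is one more tool, called after ">>>" as name(argument=value, ...), one argument or row to a line, values as JSON. jog_arm: Moves the arm, as the interface text tells. Its arguments: {"type":"object","properties":{"increments":{"type":"array"},"grip":{"type":"number"}},"required":["increments"]}

```bash
mkdir -p pics; ls; cat > h.py <<'E'
import numpy as np,cv2
from station import sense,eyes,r
def cal(n):
    c=eyes.get_calibration(n); return np.array(c["camera_matrix"]),np.array(c["R"]),np.array(c["t"]).ravel()
def ray(n,uv):
    K,R,t=cal(n); d=R.T@np.linalg.solve(K,[uv[0],uv[1],1.]); return -R.T@t,d/np.linalg.norm(d)
def proj(n,X):
    K,R,t=cal(n); p=(np.atleast_2d(X)@R.T+t)@K.T; return p[:,:2]/p[:,2:]
E
python3 - <<'E'
from h import *
a=eyes.capture("scene");b=eyes.capture("top");cv2.imwrite("pics/s.png",cv2.resize(a,(768,576)));cv2.imwrite("pics/t.png",cv2.resize(b,(768,576)))
s=sense();print({k:np.round(v,3).tolist() for k,v in s.items()})
for n in["tray","latch_pivot","latch_knob","lid_bar","lid","latch","lid_hinge","module","screwdriver","cleaner","mug","spool","meter"]:
  for c in["scene","top"]:
    try:print(n,c,[(np.round(d["centre"],3).tolist(),round(d["conf"],2)) for d in eyes.spot_in(c,n)])
    except Exception as e:print(n,c,e)
E
```

```text
pics
{'time_s': 0.1, 'joints': [88.326, 22.086, 0.39, -0.023, -68.411, -14.817], 'joint_velocities': [0.006, -0.015, 0.226, 0.124, -0.091, -0.002], 'effort': [-0.0, -39.169, 18.794, 4.232, 0.013, -0.0], 'tcp_pos': [0.177, 0.599, 0.404], 'ee_rot': [[0.959, -0.284, -0.0], [-0.284, -0.959, -0.002], [0.0, 0.002, -1.0]], 'wrist_force': [-1.083, -0.37, -0.369], 'moment': [0.017, 0.002, -0.004], 'gripper_force': 0.0, 'gripper_width': 1.002}
tray scene [([0.613, 0.185, 0.096], 0.67), ([0.396, 0.468, 0.051], 0.29)]
tray top [([0.586, 0.168, 0.091], 0.84)]
latch_pivot scene [([0.556, 0.12, 0.092], 0.78)]
latch_pivot top [([0.539, 0.118, 0.078], 0.41), ([0.586, 0.167, 0.09], 0.25)]
latch_knob scene [([0.554, 0.12, 0.091], 0.81)]
latch_knob top [([0.536, 0.115, 0.083], 0.56), ([0.571, -0.185, 0.019], 0.53), ([0.589, 0.172, 0.096], 0.17)]
lid_bar scene [([0.593, 0.181, 0.102], 0.64)]
lid_bar top [([0.584, 0.174, 0.093], 0.95)]
lid scene [([0.596, 0.183, 0.096], 0.78)]
lid top [([0.582, 0.172, 0.093], 0.79), ([0.394, -0.002, 0.031], 0.33)]
latch scene [([0.555, 0.118, 0.093], 0.74)]
latch top [([0
[... 351 characters left out ...]
18], 0.98), ([0.729, -0.166, 0.023], 0.9), ([0.394, -0.003, 0.031], 0.68), ([0.416, -0.214, 0.023], 0.66), ([0.256, -0.227, 0.023], 0.63), ([0.68, -0.334, 0.029], 0.6)]
screwdriver scene [([0.582, 0.006, 0.019], 0.82)]
screwdriver top []
cleaner scene [([0.808, 0.138, 0.1], 0.9)]
cleaner top [([0.786, 0.12, 0.102], 0.7), ([0.582, 0.175, 0.095], 0.54), ([0.569, -0.189, 0.023], 0.31)]
mug scene [([0.396, 0.47, 0.052], 0.85), ([0.808, 0.137, 0.1], 0.54)]
mug top [([0.407, 0.478, 0.033], 0.93)]
spool scene [([0.802, -0.013, 0.006], 0.55), ([0.576, -0.183, 0.027], 0.5)]
spool top [([0.79, -0.022, 0.011], 0.68)]
meter scene [([0.403, 0.005, 0.028], 0.92)]
meter top [([0.394, -0.003, 0.031], 0.56)]
```

View pics/s.png

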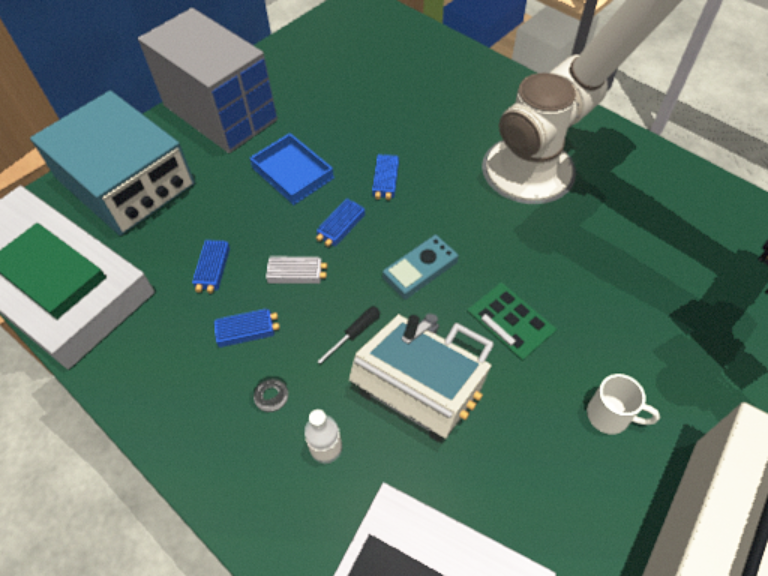

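View pics/t.png

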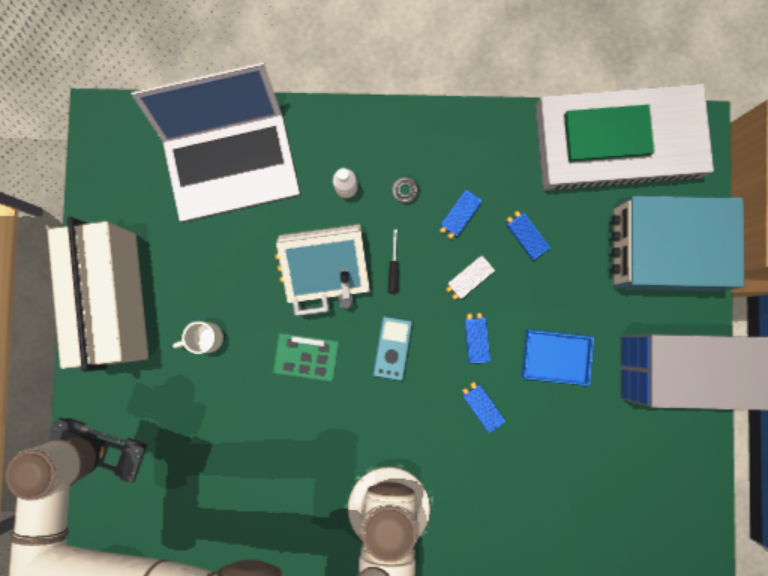

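The module candidates in the top view are the silver block at (471,277) and blue blocks at (461,214), (528,235), (477,338) and (483,407). I choose the silver one, which appears in the scene view at (296,270). The box is at about (323,265) in top and (420,375) in scene. Next I'll take close crops of the box and module.

```bash
python3 - <<'E'
from h import *
a=eyes.capture("scene");b=eyes.capture("top")
cv2.imwrite("pics/a.png",a);cv2.imwrite("pics/b.png",b)
def crop(im,x,y,w,h,s):
    c=cv2.resize(im[y:y+h,x:x+w],None,fx=s,fy=s,interpolation=cv2.INTER_CUBIC)
    for i in range(0,w,10):cv2.putText(c,str(x+i),(i*s,8),0,.28,(0,255,255));cv2.line(c,(i*s,0),(i*s,4),(0,255,255))
    for j in range(0,h,10):cv2.putText(c,str(y+j),(0,j*s+4),0,.28,(0,255,255))
    return c
cv2.imwrite("pics/c1.png",crop(a,228,205,105,90,7)[:600,:735])
cv2.imwrite("pics/c2.png",crop(b,178,145,78,70,8))
m1=crop(a,170,160,56,40,7);m2=crop(b,290,165,50,40,7)
cv2.imwrite("pics/c3.png",np.hstack([m1,m2]))
E
```

```text
(no output)
```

View pics/c1.png

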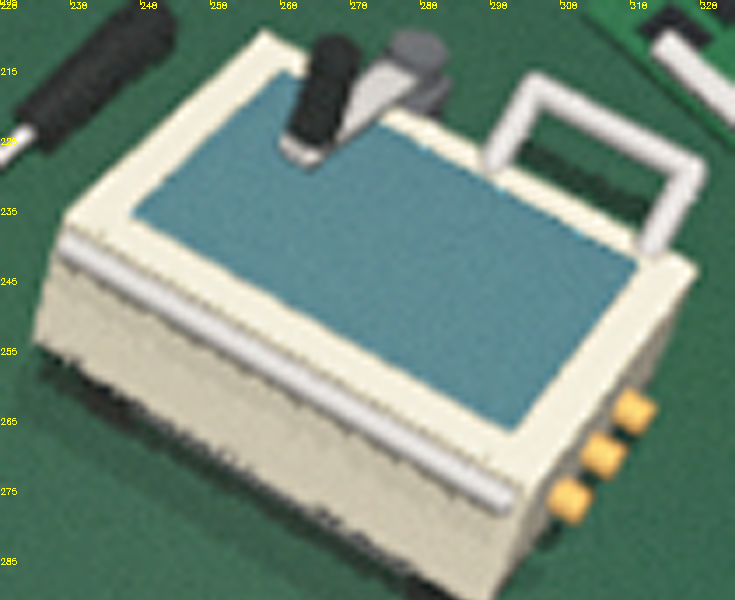

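View pics/c2.png

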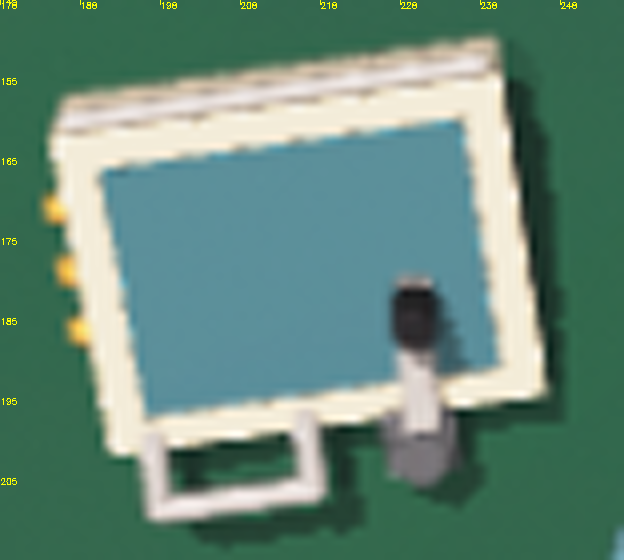

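View pics/c3.png

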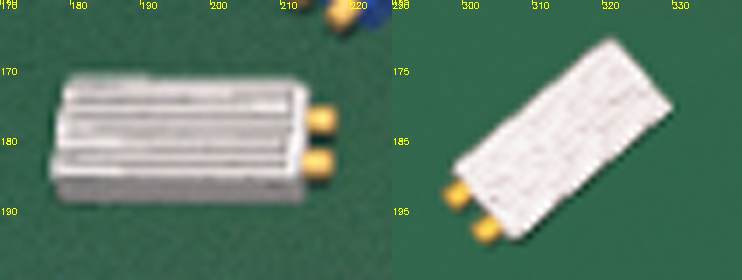

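```bash
cat > fit.py <<'E'
from h import *
from scipy.optimize import least_squares
Rz=lambda a:np.array([[np.cos(a),-np.sin(a),0],[np.sin(a),np.cos(a),0],[0,0,1]])
Ry=lambda a:np.array([[np.cos(a),0,np.sin(a)],[0,1,0],[-np.sin(a),0,np.cos(a)]])
px=lambda x,y,ox,oy,s:((x+.5)/s-.5+ox,(y+.5)/s-.5+oy)
S=lambda x,y:px(x,y,228,205,7); T=lambda x,y:px(x,y,178,145,8)
obs=[("scene",S(697,268),(-78,100,60)),("scene",S(265,30),(-78,-100,60)),("scene",S(618,122),(-98,45,86)),("scene",S(335,45),(-19,-40,116)),
("top",T(118,453),(-78,100,60)),("top",T(548,392),(-78,-100,60)),("top",T(237,503),(-98,45,88)),("top",T(413,330),(-19,-40,116))]
def res(p,full=False):
    R=Rz(p[3])@Ry(-np.radians(25)); 
    return np.concatenate([proj(c,R@np.array(X)/1000+p[:3])[0]-uv for c,uv,X in obs])
f=least_squares(res,[.58,.17,.07,.1],loss="soft_l1");print("tray",f.x[:3].round(4),np.degrees(f.x[3]).round(2));print(f.fun.reshape(-1,2).round(1).tolist())
M=lambda x,y:px(x-392,y,290,165,7); N=lambda x,y:px(x,y,170,160,7)
ob2=[("top",M(610,37),(55,25,24)),("top",M(672,107),(55,-25,24)),("top",M(518,240),(-55,-25,24)),("top",M(455,165),(-55,25,24)),
("scene",N(65,83),(55,-21,32)),("scene",N(303,83),(-55,-21,32)),("scene",N(293,178),(-55,21,32)),("scene",N(52,178),(55,21,32))]
def r2(p):return np.concatenate([proj(c,Rz(p[3])@np.array(X)/1000+p[:3])[0]-uv for c,uv,X in ob2])
best=min((least_squares(r2,[.575,-.185,.0,a],loss="soft_l1") for a in np.arange(-3,3,.7)),key=lambda g:g.cost)
print("mod",best.x[:3].round(4),np.degrees(best.x[3]).round(2));print(best.fun.reshape(-1,2).round(1).tolist())
p=f.x;R=Rz(p[3])@Ry(-np.radians(25));np.savez("pose.npz",t=p[:3],R=R,yaw=p[3],m=best.x)
for n,X in dict(knob0=(-19,-40,98),bar=(-98,45,84),hinge=(75,0,52),bed=(0,0,0)).items():print(n,(R@np.array(X)/1000+p[:3]).round(4))
E
python3 fit.py
```

```text
tray [0.6104 0.1724 0.0419] 8.82
[[-0.5, -0.5], [-0.7, -0.8], [-1.2, 0.1], [2.2, 1.0], [-0.5, -0.0], [0.2, 0.4], [0.1, -0.3], [-1.7, 0.4]]Traceback (most recent call last):
  File "fit.py", line 17, in <module>
    best=min((least_squares(r2,[.575,-.185,.0,a],loss="soft_l1") for a in np.arange(-3,3,.7)),key=lambda g:g.cost)
  File "fit.py", line 17, in <genexpr>
    best=min((least_squares(r2,[.575,-.185,.0,a],loss="soft_l1") for a in np.arange(-3,3,.7)),key=lambda g:g.cost)
              ~~~~~~~~~~~~~^^^^^^^^^^^^^^^^^^^^^^^^^^^^^^^^^^^^^
    return func(*args, **kwargs)
    result = trf(vector_fun.fun, vector_fun.jac, x0, f0, J0, lb, ub, ftol, xtol,
                 gtol, max_nfev, x_scale, loss_function, tr_solver,
                 tr_options.copy(), verbose, callback=callback_wrapped)
    return trf_no_bounds(
        fun, jac, x0, f0, J0, ftol, xtol, gtol, max_nfev, x_scale,
        loss_function, tr_solver, tr_options, verbose, callback=callback)
    J = jac(x)
    self._update_jac()
    ~~~~~~~~~~~~~~~~^^
    self.J = self.jac_wrapped(xp_copy(self.x), f0=self.f)
             ~~
[... 740 characters left out ...]
^^
    return np.atleast_1d(self.fun(x))
                         ~~~~~~~~^^^
    return self.f(x, *self.args, **self.kwargs)
           ~~~~~~^^^^^^^^^^^^^^^^^^^^^^^^^^^^^^
  File "fit.py", line 16, in r2
    def r2(p):return np.concatenate([proj(c,Rz(p[3])@np.array(X)/1000+p[:3])[0]-uv for c,uv,X in ob2])
                                     ~~~~^^^^^^^^^^^^^^^^^^^^^^^^^^^^^^^^^^^
  File "h.py", line 8, in proj
    K,R,t=cal(n); p=(np.atleast_2d(X)@R.T+t)@K.T; return p[:,:2]/p[:,2:]
          ~~~^^^
  File "h.py", line 4, in cal
    c=eyes.get_calibration(n); return np.array(c["camera_matrix"]),np.array(c["R"]),np.array(c["t"]).ravel()
ValueError: time passes only in moves, steps and waits
```

```bash
sed -i 's/^def cal(n):/import functools\n@functools.lru_cache(None)\ndef cal(n):/' h.py
cat >> fit.py <<'E'
for n,X in dict(pivtop=(-94,-40,72),tip=(-19,-40,72),knobtop=(-19,-40,116),tip10=(-94+75*np.cos(.1),-40-75*np.sin(.1),72)).items():
  W=R@np.array(X)/1000+p[:3];a=(proj("scene",W)[0]-[228,205]+.5)*7-.5;b=(proj("top",W)[0]-[178,145]+.5)*8-.5;print(n,a.round(),b.round())
E
python3 fit.py
```

```text
tray [0.6104 0.1724 0.0419] 8.82
[[-0.5, -0.5], [-0.7, -0.8], [-1.2, 0.1], [2.2, 1.0], [-0.5, -0.0], [0.2, 0.4], [0.1, -0.3], [-1.7, 0.4]]
mod [ 0.5764 -0.1928 -0.0101] -48.79
[[0.1, 0.1], [-0.1, 0.2], [-0.5, -0.0], [-0.1, 0.5], [-0.8, 1.2], [0.0, 1.4], [0.4, -1.1], [-0.6, -1.3]]
knob0 [0.5586 0.1239 0.1226]
bar [0.4807 0.1978 0.0766]
hinge [0.6559 0.1794 0.1207]
bed [0.6104 0.1724 0.0419]
pivtop [411.  53.] [424. 455.]
tip [322. 140.] [400. 300.]
knobtop [350.  52.] [400. 334.]
tip10 [306. 130.] [417. 299.]
```

```bash
cat > fit2.py <<'E'
exec(open("fit.py").read().split("f=least")[0])
obs=[o for o in obs if o[2]!=(-19,-40,116)]+[("top",T(505,80),(75,-100,58)),("top",T(52,133),(75,100,58)),("scene",S(66,215),(75,-100,60)),("top",T(420,450),(-94,-40,72)),("scene",S(415,50),(-94,-40,72))]
f=least_squares(res,[.58,.17,.07,.1],loss="soft_l1");p=f.x;R=Rz(p[3])@Ry(-np.radians(25))
print("tray",p[:3].round(4),np.degrees(p[3]).round(2));print(f.fun.reshape(-1,2).round(1).tolist())
def rl(q):
  X=lambda z:R@np.array([-94+75*np.cos(q[0]),-40-75*np.sin(q[0]),z])/1000+p[:3]
  return np.concatenate([proj("scene",X(116))[0]-S(335,45),proj("top",X(116))[0]-T(413,330)])
g=least_squares(rl,[0]);print("latch",g.x,g.fun.round(1))
m=[("top",px(x-392,y,290,165,7),X) for x,y,X in[(610,37,(55,25,24)),(672,107,(55,-25,24)),(518,240,(-55,-25,24)),(455,165,(-55,25,24))]]+[("scene",px(x,y,170,160,7),X) for x,y,X in[(57,198,(55,25,0)),(303,202,(-55,25,0)),(303,180,(-55,25,24))]]
def r2(q):return np.concatenate([proj(c,Rz(q[3])@np.array(X)/1000+q[:3])[0]-uv for c,uv,X in m])
b=least_squares(r2,[.575,-.185,0,-.85],loss="soft_l1");print("mod",b.x[:3].round(4),np.degrees(b.x[3]),b.fun.reshape(-1,2).round(1).tolist())
b=least_squares(lambda q:r2([q[0],q[1],0,q[2]]),[.575,-.185,-.85],loss="soft_l1");print("mod z0",b.x.round(4))
np.savez("pose.npz",t=p[:3],R=R,yaw=p[3])
for n,X in dict(knob0=(-19,-40,98),bar=(-98,45,84),hinge=(75,0,52),bed=(0,0,0)).items():print(n,(R@np.array(X)/1000+p[:3]).round(4))
E
python3 fit2.py
```

```text
tray [0.6094 0.1743 0.0399] 9.13
[[0.1, -0.2], [-0.3, -0.2], [-0.7, 0.4], [-0.8, 0.4], [-0.2, 0.6], [-0.2, 0.0], [-0.6, -0.7], [-0.1, 0.4], [-0.8, -0.6], [0.1, 0.8], [-0.1, 0.9]]
latch [0.10970138] [0.2 0.1 0.3 0.5]
mod [ 0.5755 -0.1915  0.002 ] -49.01129334918401 [[0.2, -0.1], [0.1, 0.2], [-0.6, -0.0], [-0.2, 0.4], [0.1, 0.5], [0.0, 0.2], [-0.8, -0.9]]
mod z0 [ 0.5754 -0.1921 -0.8532]
knob0 [0.5579 0.1255 0.1207]
bar [0.4795 0.199  0.0746]
hinge [0.6548 0.1816 0.1187]
bed [0.6094 0.1743 0.0399]
```

```bash
cat > plan.py <<'E'
from h import *
P=np.load("pose.npz");TT,TR,YAW=P["t"],P["R"],float(np.degrees(P["yaw"]))
W=lambda *X:TR@np.array(X)/1000+TT
knob=lambda a,z=98:W(-94+75*np.cos(a),-40-75*np.sin(a),z)
def bar(a,dx=0,dz=0):
    c,s=np.cos(a),np.sin(a);x,z=-173,32   # opening: front edge goes up
    return W(75+c*x+s*z,45,52-s*x+c*z)
def plan(wps,start=None):
    """wps: (grasp xyz, phi deg, min rows). prints rows in calls of 10"""
    s=sense();R=np.array(s["ee_rot"]);p=np.array(s["tcp_pos"])+.164*R[:,2] if start is None else np.array(start[0]);ph=np.degrees(np.arctan2(R[1,0],R[0,0])) if start is None else start[1]
    print("t",round(s["time_s"],2),"at",p.round(4),round(ph,2),"F",np.round(s["wrist_force"],1),"w",round(s["gripper_width"]*87,1),round(s["gripper_force"],1))
    rows=[]
    for q,f,n in wps:
        q=np.array(q);dphi=(f-ph+180)%360-180
        while True:
            seg=[];pp,hh=p.copy(),ph
            for i in range(n):
                g=p+(q-p)*(i+1)/n;d=(g-pp)/.02;a=np.radians(hh);dp=-np.radians(dphi/n)/.08
                v=np.round([d[0]*np.cos(a)+d[1]*np.sin(a),d[0]*np.sin(a)-d[1]*np.cos(a),-d[2],dp],2);seg.append(v)
                pp=pp+.02*np.array([v[0]*np.cos(a)+v[1]*np.sin(a),v[0]*np.sin(a)-v[1]*np.cos(a),-v[2]]);hh-=np.degrees(.08*v[3])
            if np.abs(seg).max()<=1:break
            n+=1
        rows+=seg;p,ph=pp,hh
    rows=[[float(x)+0. for x in v] for v in rows]
    for i in range(0,len(rows),10):print(str(rows[i:i+10]).replace(".0,",",").replace(".0]","]"))
E
python3 - <<'E'
from plan import *
k=knob(.11);print(k)
plan([(k+[0,0,.1],YAW,5),(k+[0,0,.003],YAW,8)])
E
```

```text
[0.558765   0.11727847 0.12045923]
t 1.5 at [0.1774 0.5993 0.2407] -16.49 F [-0.3  0.  -0.3] w 86.8 0.0
[[0.93, 0.66, 0.04, -0.21], [0.92, 0.67, 0.04, -0.21], [0.91, 0.68, 0.03, -0.21], [0.89, 0.7, 0.04, -0.21], [0.89, 0.72, 0.04, -0.21], [0.87, 0.73, 0.04, -0.21], [0.86, 0.75, 0.03, -0.21], [0.85, 0.76, 0.04, -0.21], [0.83, 0.77, 0.04, -0.21], [0.82, 0.79, 0.04, -0.21]]
[[0.81, 0.8, 0.03, -0.21], [0.8, 0.82, 0.04, -0.21], [0.78, 0.83, 0.04, -0.21], [0.76, 0.84, 0.04, -0.21], [0.76, 0.85, 0.03, -0.21], [0.73, 0.87, 0.04, -0.21], [0.73, 0.88, 0.04, -0.21], [0.7, 0.89, 0.04, -0.21], [0.7, 0.9, 0.03, -0.21], [0.68, 0.92, 0.04, -0.21]]
[[0.66, 0.92, 0.04, -0.21], [0.64, 0.94, 0.04, -0.21], [0.64, 0.94, 0.03, -0.21], [0.61, 0.96, 0.04, -0.21], [0.6, 0.97, 0.04, -0.21], [0.58, 0.98, 0.04, -0.21], [0.57, 0.99, 0.03, -0.21], [0, 0, 0.61, 0.01], [0, 0, 0.6, 0.01], [0, 0, 0.61, 0.01]]
[[0, 0, 0.61, 0.01], [0, 0, 0.6, 0.01], [0, 0, 0.61, 0.01], [0, 0, 0.61, 0.01], [0, 0, 0.6, 0.01]]
```

>>> jog_arm(
  increments=[
    [0.93,0.66,0.04,-0.21],
    [0.92,0.67,0.04,-0.21],
    [0.91,0.68,0.03,-0.21],
    [0.89,0.7,0.04,-0.21],
    [0.89,0.72,0.04,-0.21],
    [0.87,0.73,0.04,-0.21],
    [0.86,0.75,0.03,-0.21],
    [0.85,0.76,0.04,-0.21],
    [0.83,0.77,0.04,-0.21],
    [0.82,0.79,0.04,-0.21],
  ],
  grip=60,
)

```text
time_s: 2.5
tcp_pos: [0.319, 0.42, 0.3973]
ee_rot: [[0.993, -0.119, 0.0], [-0.119, -0.993, 0.0], [0.0, -0.0, -1.0]]
wrist_force: [-0.4, -0.4, 0.2]
gripper_width: 0.691
gripper_force: 0.0
```

>>> jog_arm(
  increments=[
    [0.81,0.8,0.03,-0.21],
    [0.8,0.82,0.04,-0.21],
    [0.78,0.83,0.04,-0.21],
    [0.76,0.84,0.04,-0.21],
    [0.76,0.85,0.03,-0.21],
    [0.73,0.87,0.04,-0.21],
    [0.73,0.88,0.04,-0.21],
    [0.7,0.89,0.04,-0.21],
    [0.7,0.9,0.03,-0.21],
    [0.68,0.92,0.04,-0.21],
  ],
)

```text
time_s: 3.5
tcp_pos: [0.4605, 0.2414, 0.39]
ee_rot: [[0.999, 0.049, 0.0], [0.049, -0.999, 0.0], [0.0, -0.0, -1.0]]
wrist_force: [0.2, -0.7, 0.4]
gripper_width: 0.693
gripper_force: 0.0
```

>>> jog_arm(
  increments=[
    [0.66,0.92,0.04,-0.21],
    [0.64,0.94,0.04,-0.21],
    [0.64,0.94,0.03,-0.21],
    [0.61,0.96,0.04,-0.21],
    [0.6,0.97,0.04,-0.21],
    [0.58,0.98,0.04,-0.21],
    [0.57,0.99,0.03,-0.21],
    [0,0,0,0],
  ],
)

```text
time_s: 4.3
tcp_pos: [0.5599, 0.1156, 0.3842]
ee_rot: [[0.987, 0.162, -0.0], [0.162, -0.987, -0.0], [-0.0, 0.0, -1.0]]
wrist_force: [-0.8, 0.1, -0.3]
gripper_width: 0.694
gripper_force: 0.0
```

```bash
python3 - <<'E'
from plan import *
c=eyes.get_calibration("wrist");np.savez("wcal.npz",K=c["camera_matrix"],T=c["T_tool_cam"])
s=sense();w=eyes.capture("wrist");np.savez("w1.npz",p=s["tcp_pos"],R=s["ee_rot"],im=w)
K,T=np.array(c["camera_matrix"]),np.array(c["T_tool_cam"]);Rt=np.array(s["ee_rot"]);p=np.array(s["tcp_pos"])
def pw(X):
    x=T[:3,:3].T@(Rt.T@(X-p)-T[:3,3]);th=np.arctan2(np.hypot(x[0],x[1]),x[2]);u=x[:2]/np.hypot(x[0],x[1])*th
    return K[0,2]+K[0,0]*u[0],K[1,2]+K[1,1]*u[1]
w=cv2.resize(w,(768,576))
for nm,X,col in[("kt",knob(.11,116),(0,0,255)),("kb",knob(.11,72),(0,0,255)),("pv",W(-94,-40,72),(0,255,255)),("b1",W(-98,10,84),(255,0,255)),("b2",W(-98,80,84),(255,0,255)),("fl",W(-78,100,60),(0,255,0)),("fr",W(-78,-100,60),(0,255,0)),("rr",W(75,-100,60),(0,255,0)),("rl",W(75,100,60),(0,255,0))]:
    u=pw(X);cv2.circle(w,(int(u[0]*1.5),int(u[1]*1.5)),3,col,-1)
cv2.imwrite("pics/w1.png",w)
plan([(knob(.11)+[0,0,.003],YAW,8)])
E
```

```text
t 4.35 at [0.5592 0.1163 0.2203] 9.37 F [-0.   0.2  0.4] w 60.1 0.0
[[0, -0.01, 0.61, 0.01], [0, 0, 0.6, 0.01], [-0.01, -0.01, 0.61, 0.01], [0, -0.01, 0.6, 0.01], [0, 0, 0.61, 0.01], [0, -0.01, 0.6, 0.01], [0, 0, 0.61, 0.01], [0, -0.01, 0.6, 0.01]]
```

View pics/w1.png

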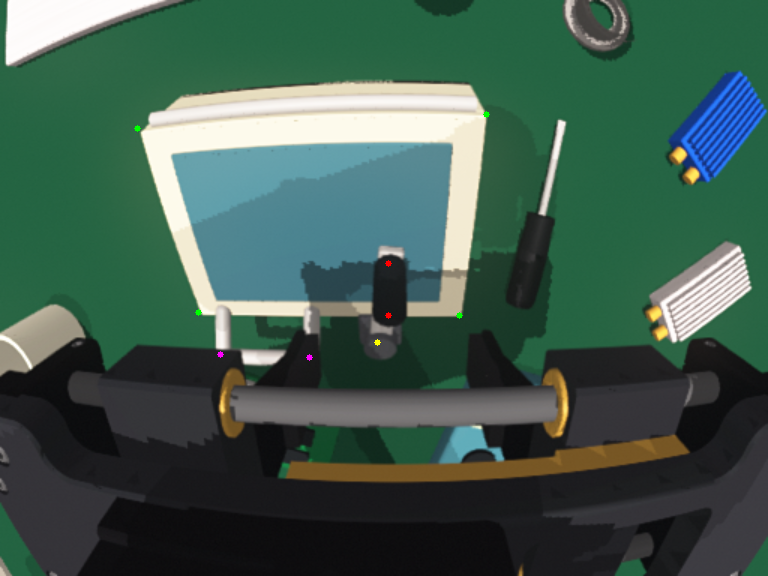

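The picture matches the fitted model: the knob is at (389,290), the pivot at (378,342) and the bar at (268,357). The lever starts about 0.1 rad off straight. Next: descend, grip and swing.

```bash
python3 - <<'E'
from plan import *
z=np.array([0,0,.003])
plan([(knob(a)+z,YAW,1) for a in np.linspace(.11,1.8,16)[1:]],start=(knob(.11)+z,YAW))
print((knob(1.8)+z).round(4))
E
```

```text
t 4.35 at [0.5588 0.1173 0.1235] 9.13 F [-0.   0.2  0.4] w 60.1 0.0
[[-0.06, 0.42, 0.03, 0], [-0.11, 0.4, 0.05, 0], [-0.14, 0.39, 0.07, 0], [-0.19, 0.37, 0.08, 0], [-0.22, 0.35, 0.11, 0], [-0.26, 0.31, 0.12, 0], [-0.28, 0.28, 0.13, 0], [-0.31, 0.25, 0.14, 0], [-0.34, 0.2, 0.16, 0], [-0.35, 0.16, 0.17, 0]]
[[-0.37, 0.12, 0.17, 0], [-0.38, 0.07, 0.17, 0], [-0.38, 0.02, 0.18, 0], [-0.38, -0.03, 0.18, 0], [-0.38, -0.07, 0.18, 0]]
[0.4871 0.0401 0.0848]
```

>>> jog_arm(
  increments=[
    [0,0,0.61,0.02],
    [0,0,0.61,0.02],
    [-0.01,-0.01,0.61,0.02],
    [0,-0.01,0.6,0],
    [0,0,0.61,0],
    [0,-0.01,0.6,0],
    [0,0,0.61,0],
    [0,-0.01,0.6,0],
  ],
)

```text
time_s: 5.15
tcp_pos: [0.5585, 0.118, 0.2865]
ee_rot: [[0.987, 0.16, -0.0], [0.16, -0.987, -0.0], [-0.0, 0.0, -1.0]]
wrist_force: [0.4, -0.2, -0.4]
gripper_width: 0.687
gripper_force: 0.0
```

>>> jog_arm(
  increments=[
    [0,0,0,0],
    [0,0,0,0],
    [0,0,0,0],
    [0,0,0,0],
    [0,0,0,0],
  ],
  grip=12,
)

```text
time_s: 5.65
tcp_pos: [0.5586, 0.118, 0.2881]
ee_rot: [[0.987, 0.16, 0.001], [0.16, -0.987, 0.001], [0.001, -0.0, -1.0]]
wrist_force: [-0.1, -0.5, 0.7]
gripper_width: 0.32
gripper_force: 0.0
```

>>> jog_arm(
  increments=[
    [0,0,0,0],
    [0,0,0,0],
    [0,0,0,0],
  ],
)

```text
time_s: 5.95
tcp_pos: [0.5586, 0.118, 0.2879]
ee_rot: [[0.987, 0.16, 0.001], [0.16, -0.987, 0.0], [0.001, -0.0, -1.0]]
wrist_force: [-0.5, -0.5, 1.5]
gripper_width: 0.221
gripper_force: 30.0
```

>>> jog_arm(
  increments=[
    [-0.06,0.42,0.03,0],
    [-0.11,0.4,0.05,0],
    [-0.14,0.39,0.07,0],
    [-0.19,0.37,0.08,0],
    [-0.22,0.35,0.11,0],
  ],
)

```text
time_s: 6.45
tcp_pos: [0.5517, 0.0786, 0.2822]
ee_rot: [[0.987, 0.16, 0.007], [0.16, -0.987, 0.005], [0.008, -0.003, -1.0]]
wrist_force: [2.0, 5.7, 4.6]
gripper_width: 0.224
gripper_force: 30.0
```

>>> jog_arm(
  increments=[
    [-0.26,0.31,0.12,0],
    [-0.28,0.28,0.13,0],
    [-0.31,0.25,0.14,0],
    [-0.34,0.2,0.16,0],
    [-0.35,0.16,0.17,0],
    [-0.37,0.12,0.17,0],
    [-0.38,0.07,0.17,0],
    [-0.38,0.02,0.18,0],
    [-0.38,-0.03,0.18,0],
    [-0.36,-0.07,0.17,0],
  ],
)

```text
time_s: 7.45
tcp_pos: [0.4872, 0.0391, 0.2491]
ee_rot: [[0.987, 0.16, -0.0], [0.16, -0.987, -0.003], [-0.0, 0.003, -1.0]]
wrist_force: [4.8, -10.0, 2.3]
gripper_width: 0.217
gripper_force: 30.0
```

```bash
python3 - <<'E'
from plan import *
plan([(knob(1.8)+[0,0,.003],YAW,1)])
s=sense();R=np.array(s["ee_rot"]);g=np.array(s["tcp_pos"])+.164*R[:,2]
l=TR.T@(g-TT)*1000;print(l.round(1),np.arctan2(-40-l[1],l[0]+94))
# then retreat and go over bar
b=bar(0);print(bar(0).round(4),bar(1.8).round(4))
k=knob(1.8)
plan([(k+[0,0,.08],YAW,5),(b+[0,0,.085],YAW-90,8),(b+[0,0,.006],YAW-90,6)],start=(g,YAW))
E
```

```text
t 7.45 at [0.4872 0.0386 0.0851] 9.2 F [  4.8 -10.    2.3] w 18.9 30.0
[[0.01, -0.07, 0.01, 0.02]]
[-109.7 -114.5  101. ] 1.779070999425169
[0.4795 0.199  0.0746] [0.6435 0.2253 0.2946]
t 7.45 at [0.4872 0.0386 0.0851] 9.13 F [  4.8 -10.    2.3] w 18.9 30.0
[[0, -0.01, -0.77, 0], [0, -0.02, -0.76, 0], [0, -0.01, -0.77, 0], [0, -0.02, -0.77, 0], [0.01, -0.01, -0.77, 0], [0.04, -0.4, 0.01, 0.98], [0.02, -0.39, 0, 0.98], [-0.02, -0.4, 0.01, 0.98], [-0.05, -0.39, 0, 0.98], [-0.08, -0.39, 0.01, 0.98]]
[[-0.11, -0.39, 0, 0.98], [-0.14, -0.37, 0.01, 0.98], [-0.17, -0.36, 0.01, 0.98], [-0.2, -0.35, 0, 0.98], [-0.22, -0.33, 0.01, 0.98], [-0.25, -0.31, 0, 0.98], [-0.27, -0.29, 0.01, 0.98], [-0.29, -0.27, 0, 0.98], [-0.31, -0.24, 0.01, 0.98], [-0.33, -0.22, 0.01, 0.98]]
[[-0.35, -0.19, 0, 0.98], [-0.36, -0.17, 0.01, 0.98], [-0.38, -0.13, 0, 0.98], [-0.38, -0.11, 0.01, 0.98], [-0.39, -0.08, 0, 0.98], [0, 0, 0.66, 0.01], [0, 0, 0.66, 0.01], [0, 0, 0.66, 0.01], [0, 0, 0.66, 0.01], [0, 0, 0.65, 0.01]]
[[0, 0, 0.66, 0.01]]
```

>>> jog_arm(
  increments=[
    [-0.15,-0.05,0.06,0],
    [0,0,0,0],
  ],
)

```text
time_s: 7.65
tcp_pos: [0.4828, 0.0392, 0.2467]
ee_rot: [[0.987, 0.159, -0.005], [0.159, -0.987, -0.004], [-0.005, 0.003, -1.0]]
wrist_force: [3.9, -7.3, -1.4]
gripper_width: 0.214
gripper_force: 30.0
```

>>> jog_arm(
  increments=[
    [0,0,0,0],
    [0,0,0,0],
    [0,0,0,0],
    [0,0,0,0],
    [0,0,-0.4,0],
    [0,0,-0.9,0],
    [0,0,-0.9,0],
    [0,0,-0.9,0],
    [0,0,-0.9,0],
  ],
  grip=45,
)

```text
time_s: 8.55
tcp_pos: [0.484, 0.0414, 0.3291]
ee_rot: [[0.987, 0.161, 0.0], [0.161, -0.987, 0.0], [0.0, -0.0, -1.0]]
wrist_force: [0.5, 0.6, 0.1]
gripper_width: 0.515
gripper_force: 0.0
```

>>> jog_arm(
  increments=[
    [0.04,-0.4,0.01,0.98],
    [0.02,-0.39,0,0.98],
    [-0.02,-0.4,0.01,0.98],
    [-0.05,-0.39,0,0.98],
    [-0.08,-0.39,0.01,0.98],
    [-0.11,-0.39,0,0.98],
    [-0.14,-0.37,0.01,0.98],
    [-0.17,-0.36,0.01,0.98],
    [-0.2,-0.35,0,0.98],
    [-0.22,-0.33,0.01,0.98],
  ],
  grip=30,
)

```text
time_s: 9.55
tcp_pos: [0.4801, 0.1213, 0.3272]
ee_rot: [[0.81, -0.586, 0.0], [-0.586, -0.81, 0.0], [0.0, -0.001, -1.0]]
wrist_force: [0.0, -0.3, -0.7]
gripper_width: 0.343
gripper_force: 0.0
```

>>> jog_arm(
  increments=[
    [-0.25,-0.31,0,0.98],
    [-0.27,-0.29,0.01,0.98],
    [-0.29,-0.27,0,0.98],
    [-0.31,-0.24,0.01,0.98],
    [-0.33,-0.22,0.01,0.98],
    [-0.35,-0.19,0,0.98],
    [-0.36,-0.17,0.01,0.98],
    [-0.38,-0.13,0,0.98],
    [-0.38,-0.11,0.01,0.98],
    [-0.39,-0.08,0,0.98],
  ],
)

```text
time_s: 10.55
tcp_pos: [0.4762, 0.2006, 0.3262]
ee_rot: [[0.16, -0.987, 0.0], [-0.987, -0.16, 0.0], [-0.0, -0.0, -1.0]]
wrist_force: [0.8, 0.7, 0.2]
gripper_width: 0.347
gripper_force: 0.0
```

```bash
python3 - <<'E'
from plan import *
import plan as m
s=sense();w=eyes.capture("wrist");c=np.load("wcal.npz");K,T=c["K"],c["T"];Rt=np.array(s["ee_rot"]);p=np.array(s["tcp_pos"])
def pw(X):
    x=T[:3,:3].T@(Rt.T@(X-p)-T[:3,3]);th=np.arctan2(np.hypot(x[0],x[1]),x[2]);u=x[:2]/np.hypot(x[0],x[1])*th
    return K[0,2]+K[0,0]*u[0],K[1,2]+K[1,1]*u[1]
w=cv2.resize(w,(768,576))
for X,col in[(W(-98,10,84),(255,0,255)),(W(-98,80,84),(255,0,255)),(knob(1.8,116),(0,0,255)),(knob(1.8,72),(0,0,255)),(W(-94,-40,72),(0,255,255)),(W(-78,100,60),(0,255,0)),(W(-78,-100,60),(0,255,0))]:
    u=pw(X);cv2.circle(w,(int(u[0]*1.5),int(u[1]*1.5)),3,col,-1)
cv2.imwrite("pics/w2.png",w)
b=bar(0)
plan([(b+[0,0,.009],YAW-90,6)])
z=np.array([0,0,.009])
plan([(bar(a)+z,YAW-90,1) for a in np.linspace(0,1.75,22)[1:]],start=(b+z,YAW-90))
E
```

```text
t 10.6 at [0.4765 0.2015 0.1622] -80.85 F [0.7 1.7 0.3] w 29.9 0.0
[[0.03, -0.02, 0.66, 0], [0.02, -0.02, 0.65, 0], [0.03, -0.02, 0.66, 0], [0.02, -0.03, 0.65, 0], [0.03, -0.02, 0.66, 0], [0.02, -0.02, 0.65, 0]]
t 10.6 at [0.4795 0.199  0.0836] -80.87 F [0.7 1.7 0.3] w 29.9 0.0
[[0, 0.15, -0.72, 0], [0, 0.1, -0.72, 0], [0, 0.03, -0.74, 0], [0, -0.03, -0.73, 0], [0, -0.09, -0.73, 0], [0, -0.15, -0.71, 0], [0, -0.2, -0.71, 0], [0, -0.27, -0.68, 0], [0, -0.32, -0.66, 0], [0, -0.38, -0.63, 0]]
[[0, -0.42, -0.59, 0], [0, -0.48, -0.56, 0], [0, -0.52, -0.52, 0], [0, -0.56, -0.47, 0], [0, -0.6, -0.42, 0], [0, -0.63, -0.37, 0], [0, -0.66, -0.32, 0], [0, -0.68, -0.26, 0], [0, -0.71, -0.21, 0], [0, -0.72, -0.14, 0]]
[[0, -0.72, -0.09, 0]]
```

View pics/w2.png

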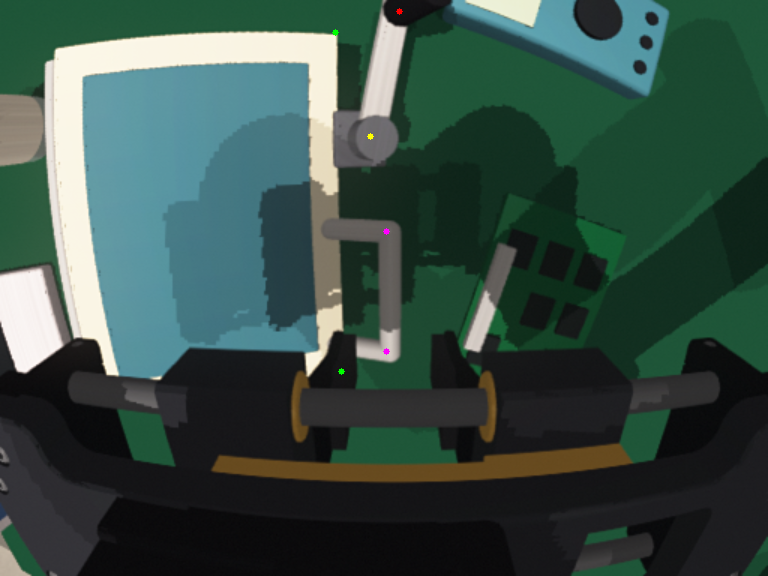

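The lever is now aside, with its knob at (399,11). The bar at (390,290) agrees with the model. Next I'll take the bar and open the lid.

>>> jog_arm(
  increments=[
    [0.03,-0.02,0.66,0],
    [0.02,-0.02,0.65,0],
    [0.03,-0.02,0.66,0],
    [0.02,-0.03,0.65,0],
    [0.03,-0.02,0.66,0],
    [0.02,-0.02,0.65,0],
  ],
)

```text
time_s: 11.2
tcp_pos: [0.4794, 0.1976, 0.247]
ee_rot: [[0.165, -0.986, 0.0], [-0.986, -0.165, 0.0], [-0.0, -0.0, -1.0]]
wrist_force: [0.1, 0.9, -0.4]
gripper_width: 0.347
gripper_force: 0.0
```

>>> jog_arm(
  increments=[
    [0,0,0,0],
    [0,0,0,0],
    [0,0,0,0],
    [0,0,0,0],
    [0,0,0,0],
  ],
  grip=4,
)

```text
time_s: 11.7
tcp_pos: [0.4791, 0.1977, 0.2477]
ee_rot: [[0.163, -0.987, -0.0], [-0.987, -0.163, 0.0], [-0.0, 0.0, -1.0]]
wrist_force: [-5.5, 1.4, 5.3]
gripper_width: 0.125
gripper_force: 30.0
```

```bash
python3 - <<'E'
from plan import *
z=np.array([0,0,.009])
plan([(bar(a)+z,YAW-90,1) for a in np.linspace(0,1.9,24)[1:]],start=(bar(0)+z,YAW-90))
print(bar(1.9)+z);print(np.load("wcal.npz")["T"].round(3))
E
```

```text
t 11.7 at [0.4795 0.199  0.0836] -80.87 F [-5.5  1.4  5.3] w 10.8 30.0
[[0, 0.15, -0.71, 0], [0, 0.1, -0.72, 0], [0, 0.03, -0.73, 0], [0, -0.03, -0.72, 0], [0, -0.08, -0.72, 0], [0, -0.15, -0.72, 0], [0, -0.2, -0.69, 0], [0, -0.26, -0.68, 0], [0, -0.31, -0.66, 0], [0, -0.37, -0.62, 0]]
[[0, -0.42, -0.6, 0], [0, -0.47, -0.55, 0], [0, -0.51, -0.52, 0], [0, -0.55, -0.47, 0], [0, -0.59, -0.43, 0], [0, -0.62, -0.37, 0], [0, -0.65, -0.33, 0], [0, -0.67, -0.27, 0], [0, -0.7, -0.21, 0], [0, -0.71, -0.15, 0]]
[[0, -0.72, -0.1, 0], [0, -0.73, -0.03, 0], [0, -0.72, 0.02, 0]]
[0.66083231 0.22811397 0.30311655]
[[ 0.    -0.957 -0.29   0.079]
 [ 1.     0.     0.     0.001]
 [-0.    -0.29   0.957  0.019]
 [ 0.     0.     0.     1.   ]]
```

>>> jog_arm(
  increments=[
    [0,0.15,-0.71,0],
    [0,0.1,-0.72,0],
    [0,0.03,-0.73,0],
    [0,-0.03,-0.72,0],
    [0,-0.08,-0.72,0],
    [0,-0.15,-0.72,0],
    [0,-0.2,-0.69,0],
    [0,-0.26,-0.68,0],
    [0,-0.31,-0.66,0],
    [0,-0.37,-0.62,0],
  ],
)

```text
time_s: 12.7
tcp_pos: [0.4991, 0.2009, 0.3846]
ee_rot: [[0.162, -0.987, -0.011], [-0.987, -0.162, -0.002], [0.0, 0.011, -1.0]]
wrist_force: [-10.3, 4.5, 0.4]
gripper_width: 0.131
gripper_force: 30.0
```

```bash
python3 - <<'E'
from plan import *
z=np.array([0,0,.009])
plan([(bar(a)+z,YAW-90,1) for a in np.linspace(0,1.9,24)[11:]])
E
```

```text
t 12.7 at [0.4973 0.2006 0.2206] -80.69 F [-10.3   4.5   0.4] w 11.4 30.0
[[-0.06, -0.65, -0.71, 0.04], [0, -0.47, -0.56, 0], [0, -0.51, -0.52, 0], [0, -0.55, -0.47, 0], [0, -0.59, -0.43, 0], [0, -0.62, -0.37, 0], [0, -0.65, -0.33, 0], [0, -0.68, -0.26, 0], [0, -0.69, -0.22, 0], [0, -0.71, -0.15, 0]]
[[0, -0.72, -0.1, 0], [0, -0.73, -0.03, 0], [0, -0.72, 0.02, 0]]
```

>>> jog_arm(
  increments=[
    [0,-0.42,-0.6,0],
    [0,-0.47,-0.55,0],
    [0,-0.51,-0.52,0],
    [0,-0.55,-0.47,0],
    [0,-0.59,-0.43,0],
    [0,-0.62,-0.37,0],
    [0,-0.65,-0.33,0],
    [0,-0.67,-0.27,0],
    [0,-0.7,-0.21,0],
    [0,-0.71,-0.15,0],
  ],
)

```text
time_s: 13.7
tcp_pos: [0.617, 0.2202, 0.4742]
ee_rot: [[0.165, -0.986, 0.011], [-0.986, -0.165, 0.003], [-0.001, -0.011, -1.0]]
wrist_force: [-6.6, 1.3, 21.7]
gripper_width: 0.103
gripper_force: 32.1
```

>>> jog_arm(
  increments=[
    [0,-0.72,-0.1,0],
    [0,-0.73,-0.03,0],
    [0,-0.6,0.02,0],
    [0,0,0,0],
  ],
)

```text
time_s: 14.1
tcp_pos: [0.6581, 0.227, 0.4769]
ee_rot: [[0.165, -0.986, 0.013], [-0.986, -0.165, 0.003], [-0.001, -0.014, -1.0]]
wrist_force: [-7.0, 2.1, 23.2]
gripper_width: 0.081
gripper_force: 31.0
```

```bash
python3 - <<'E'
from plan import *
plan([(bar(1.9)+[0,0,.009],YAW-90,1)])
s=sense();R=np.array(s["ee_rot"]);g=np.array(s["tcp_pos"])+.164*R[:,2]-[0,0,.009]
l=TR.T@(g-TT)*1000-[75,0,52];print("lid angle",np.arctan2(l[2],-l[0])-np.arctan2(32,173),np.hypot(l[0],l[2]))
E
```

```text
t 14.1 at [0.6603 0.2275 0.3129] -80.52 F [-7.   2.1 23.2] w 7.0 31.0
[[-0.02, -0.03, 0.49, 0.08]]
lid angle 1.8926727823660874 185.66592614199337
```

>>> jog_arm(
  increments=[
    [0,0,0,0],
    [0,0,0,0],
    [0,0,0,0],
    [0,0,0,0],
    [0,0,-0.5,0],
    [0,0,-0.9,0],
    [0,0,-0.9,0],
  ],
  grip=32,
)

```text
time_s: 14.8
tcp_pos: [0.6585, 0.2271, 0.5128]
ee_rot: [[0.163, -0.987, -0.001], [-0.987, -0.163, -0.001], [0.001, 0.001, -1.0]]
wrist_force: [0.6, 0.2, 0.3]
gripper_width: 0.367
gripper_force: 0.0
```

```bash
python3 - <<'E'
from plan import *
a=eyes.capture("scene");b=eyes.capture("top")
L=lambda a,x,y,z:W(75+np.cos(a)*x+np.sin(a)*z,y,52-np.sin(a)*x+np.cos(a)*z)
def mk(im,n,x,y,w,h,s):
    c=cv2.resize(im[y:y+h,x:x+w],None,fx=s,fy=s,interpolation=cv2.INTER_CUBIC)
    for an,col in((1.9,(0,0,255)),(1.75,(0,255,255))):
        pts=np.array([L(an,0,100,8),L(an,-153,100,8),L(an,-153,-100,8),L(an,0,-100,8)])
        q=((proj(n,pts)-[x,y]+.5)*s-.5).astype(int);cv2.polylines(c,[q],True,col,1)
    return c
cv2.imwrite("pics/o.png",np.hstack([mk(a,"scene",220,150,130,120,3),mk(b,"top",165,105,100,120,3)]))
M=np.array([.5623,-.1769,.12])
plan([([.655,.10,.375],YAW-120,3),([.60,-.10,.25],0,3),(M,131.1,5)])
E
```

```text
t 14.9 at [0.6595 0.2273 0.3519] -80.62 F [ 0.7 -0.1 -0.4] w 31.8 0.0
[[0.89, 0.18, -0.16, 0.94], [0.9, 0.11, -0.17, 0.94], [0.91, 0.05, -0.16, 0.94], [0.91, -0.03, -0.17, 0.94], [0.91, -0.09, -0.16, 0.94], [0.89, -0.16, -0.17, 0.94], [0.88, -0.23, -0.16, 0.94], [0.41, -0.04, 0.25, -0.97], [0.42, -0.01, 0.25, -0.97], [0.41, 0.03, 0.25, -0.97]]
[[0.41, 0.06, 0.25, -0.97], [0.41, 0.09, 0.25, -0.97], [0.4, 0.12, 0.25, -0.97], [0.38, 0.15, 0.25, -0.97], [0.38, 0.18, 0.25, -0.97], [0.36, 0.2, 0.25, -0.97], [0.34, 0.24, 0.25, -0.97], [0.32, 0.26, 0.25, -0.97], [0.3, 0.29, 0.25, -0.97], [0.28, 0.31, 0.25, -0.97]]
[[0.25, 0.32, 0.25, -0.97], [0.23, 0.35, 0.25, -0.97], [0.2, 0.37, 0.25, -0.97], [0.17, 0.37, 0.25, -0.97], [0.14, 0.39, 0.25, -0.97], [0.11, 0.4, 0.25, -0.97], [0.08, 0.41, 0.25, -0.97], [0.04, 0.41, 0.25, -0.97], [0.02, 0.42, 0.25, -0.97], [-0.02, 0.41, 0.25, -0.97]]
[[-0.05, 0.41, 0.25, -0.97], [-0.08, 0.41, 0.25, -0.97], [-0.07, 0.13, 0.22, -0.98], [-0.07, 0.13, 0.23, -0.98], [-0.09, 0.12, 0.22, -0.98], [-0.09, 0.11, 0.23, -0.98], [-0.11, 0.11, 0.22, -0.98], [-0.11, 0.1, 0.22, -0.98], [-0.12, 0.08, 0.23, -0.98], [-0.12, 0.08, 0.22, -0.98]]
[[-0.13, 0.07, 0.23, -0.98], [-0.14, 0.06, 0.22, -0.98], [-0.14, 0.05, 0.22, -0.98], [-0.14, 0.03, 0.23, -0.98], [-0.15, 0.03, 0.22, -0.98], [-0.14, 0.01, 0.23, -0.98], [-0.15, 0, 0.22, -0.98], [-0.15, -0.01, 0.22, -0.98], [-0.14, -0.02, 0.23, -0.98], [-0.15, -0.03, 0.22, -0.98]]
[[-0.14, -0.05, 0.23, -0.98], [-0.14, -0.05, 0.22, -0.98], [-0.13, -0.07, 0.22, -0.98], [-0.13, -0.07, 0.23, -0.98], [-0.12, -0.09, 0.22, -0.98], [-0.11, -0.09, 0.23, -0.98], [-0.11, -0.11, 0.22, -0.98], [-0.09, -0.11, 0.22, -0.98], [-0.09, -0.12, 0.23, -0.98], [-0.08, -0.12, 0.22, -0.98]]
[[-0.07, -0.13, 0.23, -0.98]]
```

View pics/o.png

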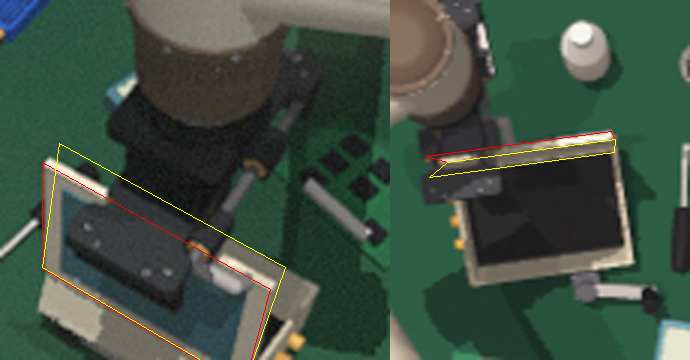

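The lid matches the red 1.9 rad outline in both views, so it is fully open. The black bed is visible and the lever is aside at (620,292). Next, the module.

```bash
python3 - <<'E'
from plan import *
M=np.array([.5623,-.1769,.12])
plan([([.655,.09,.36],YAW-122,3),([.60,-.08,.25],-177,3),(M,131.1,5)])
E
```

```text
t 14.9 at [0.6595 0.2273 0.3519] -80.62 F [ 0.7 -0.1 -0.4] w 31.8 0.0
[[0.84, 0.17, -0.05, 0.88], [0.85, 0.1, -0.05, 0.88], [0.86, 0.05, -0.05, 0.88], [0.86, -0.01, -0.05, 0.88], [0.85, -0.07, -0.05, 0.88], [0.85, -0.14, -0.05, 0.88], [0.84, -0.19, -0.05, 0.88], [0.82, -0.25, -0.05, 0.88], [0.64, -0.06, 0.39, 1], [0.63, -0.1, 0.4, 1]]
[[0.61, -0.16, 0.39, 1], [0.61, -0.2, 0.39, 1], [0.58, -0.25, 0.39, 1], [0.57, -0.3, 0.4, 1], [0.54, -0.34, 0.39, 1], [0.51, -0.39, 0.39, 1], [0.47, -0.42, 0.39, 1], [0.44, -0.46, 0.4, 1], [0.41, -0.5, 0.39, 1], [0.36, -0.52, 0.39, 1]]
[[0.32, -0.56, 0.39, 1], [0.27, -0.57, 0.4, 1], [0.18, -0.4, 0.54, 0.94], [0.15, -0.4, 0.54, 0.94], [0.11, -0.42, 0.54, 0.94], [0.09, -0.43, 0.55, 0.94], [0.05, -0.43, 0.54, 0.94], [0.02, -0.43, 0.54, 0.94], [-0.01, -0.43, 0.54, 0.94], [-0.05, -0.43, 0.54, 0.94]]
[[-0.07, -0.43, 0.54, 0.94], [-0.11, -0.42, 0.54, 0.94], [-0.14, -0.41, 0.54, 0.94], [-0.17, -0.4, 0.55, 0.94]]
```

>>> jog_arm(
  increments=[
    [0.84,0.17,-0.05,0.88],
    [0.85,0.1,-0.05,0.88],
    [0.86,0.05,-0.05,0.88],
    [0.86,-0.01,-0.05,0.88],
    [0.85,-0.07,-0.05,0.88],
    [0.85,-0.14,-0.05,0.88],
    [0.84,-0.19,-0.05,0.88],
    [0.82,-0.25,-0.05,0.88],
    [0.64,-0.06,0.39,1],
    [0.63,-0.1,0.4,1],
  ],
  grip=76,
)

```text
time_s: 15.9
tcp_pos: [0.6458, 0.0648, 0.5036]
ee_rot: [[-0.534, -0.846, -0.001], [-0.846, 0.534, 0.0], [0.001, 0.001, -1.0]]
wrist_force: [0.4, -0.3, 0.6]
gripper_width: 0.876
gripper_force: 0.0
```

>>> jog_arm(
  increments=[
    [0.61,-0.16,0.39,1],
    [0.61,-0.2,0.39,1],
    [0.58,-0.25,0.39,1],
    [0.57,-0.3,0.4,1],
    [0.54,-0.34,0.39,1],
    [0.51,-0.39,0.39,1],
    [0.47,-0.42,0.39,1],
    [0.44,-0.46,0.4,1],
    [0.41,-0.5,0.39,1],
    [0.36,-0.52,0.39,1],
  ],
)

```text
time_s: 16.9
tcp_pos: [0.6063, -0.0563, 0.425]
ee_rot: [[-0.978, -0.206, -0.002], [-0.206, 0.978, -0.0], [0.002, 0.0, -1.0]]
wrist_force: [0.3, -0.3, 0.2]
gripper_width: 0.878
gripper_force: 0.0
```

>>> jog_arm(
  increments=[
    [0.32,-0.56,0.39,1],
    [0.27,-0.57,0.4,1],
    [0.18,-0.4,0.54,0.94],
    [0.15,-0.4,0.54,0.94],
    [0.11,-0.42,0.54,0.94],
    [0.09,-0.43,0.55,0.94],
    [0.05,-0.43,0.54,0.94],
    [0.02,-0.43,0.54,0.94],
    [-0.01,-0.43,0.54,0.94],
    [-0.05,-0.43,0.54,0.94],
  ],
)

```text
time_s: 17.9
tcp_pos: [0.5733, -0.1451, 0.3227]
ee_rot: [[-0.851, 0.526, -0.001], [0.526, 0.851, 0.0], [0.001, -0.001, -1.0]]
wrist_force: [0.1, -0.3, -0.5]
gripper_width: 0.875
gripper_force: 0.0
```

>>> jog_arm(
  increments=[
    [-0.07,-0.43,0.54,0.94],
    [-0.11,-0.42,0.54,0.94],
    [-0.14,-0.41,0.54,0.94],
    [-0.17,-0.4,0.55,0.94],
    [0,0,0,0],
  ],
)

```text
time_s: 18.4
tcp_pos: [0.5598, -0.1776, 0.2782]
ee_rot: [[-0.658, 0.753, -0.005], [0.753, 0.658, 0.001], [0.004, -0.003, -1.0]]
wrist_force: [-0.4, 0.0, -0.2]
gripper_width: 0.876
gripper_force: 0.0
```

```bash
python3 - <<'E'
from plan import *
s=sense();w=eyes.capture("wrist");c=np.load("wcal.npz");K,T=c["K"],c["T"];Rt=np.array(s["ee_rot"]);p=np.array(s["tcp_pos"])
def pw(X):
    x=T[:3,:3].T@(Rt.T@(X-p)-T[:3,3]);th=np.arctan2(np.hypot(x[0],x[1]),x[2]);u=x[:2]/np.hypot(x[0],x[1])*th
    return K[0,2]+K[0,0]*u[0],K[1,2]+K[1,1]*u[1]
w=cv2.resize(w,(768,576));a=np.radians(-48.9);e=np.array([np.cos(a),np.sin(a),0]);f=np.array([-e[1],e[0],0]);M=np.array([.5755,-.192,0])
for x,y,z in[(55,25,24),(55,-25,24),(-55,25,24),(-55,-25,24),(55,21,32),(55,-21,32),(-55,21,32),(-55,-21,32)]:
    u=pw(M+(x*e+y*f)/1000+[0,0,z/1000]);cv2.circle(w,(int(u[0]*1.5),int(u[1]*1.5)),3,(0,0,255) if z==24 else (255,0,255),-1)
cv2.imwrite("pics/w3.png",w)
plan([(M-.02*e+[0,0,.014],131.1,8)])
E
```

```text
t 18.45 at [ 0.56   -0.1773  0.1153] 131.27 F [ 0.1 -0.2 -1.5] w 75.8 0.0
[[-0.01, 0.01, 0.63, 0], [-0.01, 0.02, 0.64, 0], [0, 0.01, 0.63, 0], [-0.01, 0.01, 0.63, 0], [-0.01, 0.01, 0.64, 0], [-0.01, 0.02, 0.63, 0], [-0.01, 0.01, 0.63, 0], [0, 0.01, 0.64, 0]]
```

View pics/w3.png

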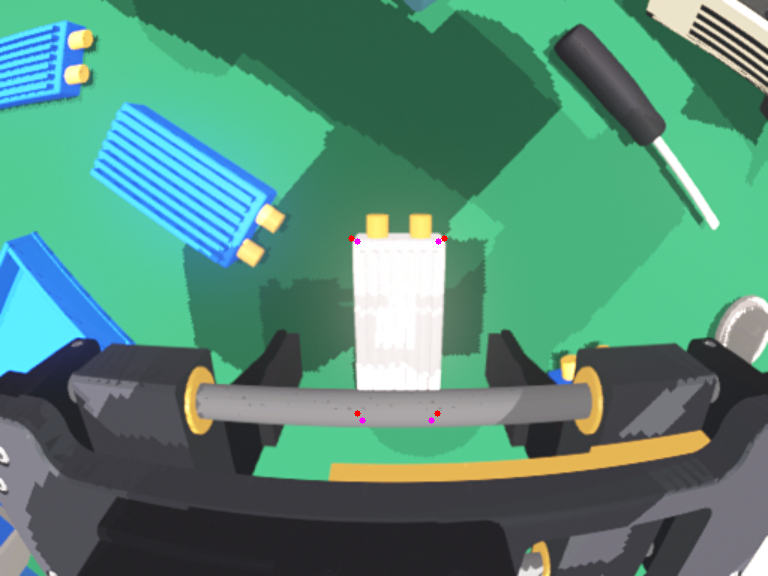

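The silver module is at (400,310), stubs up at (399,226), and the model dots sit on its corners. I grasp with the fingertips clear of the bench, so at 22 mm height.

```bash
cat >> plan.py <<'E'
def G(theta,px,pz,y=10):
    b=np.radians(25-theta);ax=np.array([np.cos(b),0,-np.sin(b)]);n=np.array([np.sin(b),0,np.cos(b)])
    return W(*(np.array([px,y,pz])-75*ax+13*n))+[0,0,.009]
def H(hor,hgt,y=10):  # level module with up-corner at horizontal/height (mm) from bed centre
    c,s=np.cos(np.radians(25)),np.sin(np.radians(25));return G(0,hor*c+hgt*s,-hor*s+hgt*c,y)
E
python3 - <<'E'
from plan import *
a=np.radians(-48.9);e=np.array([np.cos(a),np.sin(a),0]);g=np.array([.5755,-.192,.022])-.02*e
plan([(g,131.1,8)])
f=YAW+180
plan([(g+[0,0,.17],135,8),(H(20,130),f,8),(H(20,27),f,8)],start=(g,131.1))
print(H(20,27),H(47,26),G(25,60,0))
E
```

```text
t 18.45 at [ 0.56   -0.1773  0.1153] 131.27 F [ 0.1 -0.2 -1.5] w 75.8 0.0
[[-0.01, 0.01, 0.58, 0], [-0.01, 0.02, 0.59, 0], [0, 0.01, 0.58, 0], [-0.01, 0.01, 0.58, 0], [-0.01, 0.01, 0.59, 0], [-0.01, 0.02, 0.58, 0], [-0.01, 0.01, 0.58, 0], [0, 0.01, 0.59, 0]]
t 18.45 at [ 0.5624 -0.1769  0.022 ] 131.1 F [ 0.1 -0.2 -1.5] w 75.8 0.0
[[0, 0, -0.94, -0.09], [0, 0, -0.95, -0.09], [0, 0, -0.94, -0.09], [0, 0, -0.95, -0.09], [0, 0, -0.94, -0.09], [0, 0, -0.95, -0.09], [0, 0, -0.94, -0.09], [0, 0, -0.95, -0.09], [0, 0, -0.94, -0.09], [0.71, 0.67, 0, -0.66]]
[[0.68, 0.71, 0, -0.66], [0.63, 0.74, 0, -0.66], [0.6, 0.78, 0, -0.66], [0.55, 0.81, 0, -0.66], [0.52, 0.83, 0, -0.66], [0.46, 0.86, 0, -0.66], [0.42, 0.89, 0, -0.66], [0.38, 0.9, 0, -0.66], [0.32, 0.93, 0, -0.66], [0.28, 0.94, 0, -0.66]]
[[0.22, 0.95, 0, -0.66], [0.18, 0.96, 0, -0.66], [0.12, 0.97, 0.01, -0.66], [0.08, 0.98, 0, -0.66], [0.02, 0.98, 0, -0.66], [-0.03, 0.98, 0, -0.66], [-0.08, 0.97, 0, -0.66], [0, 0, 0.64, 0], [0, 0, 0.65, 0], [0, 0, 0.64, 0]]
[[0, 0, 0.64, 0], [0, 0, 0.65, 0], [0, 0, 0.64, 0], [0, 0, 0.64, 0], [0, 0, 0.65, 0]]
[0.55351963 0.17541617 0.08886239] [0.58017747 0.17970094 0.08786239] [0.58897589 0.18111512 0.05430511]
```

>>> jog_arm(
  increments=[
    [-0.01,0.01,0.58,0.02],
    [-0.01,0.02,0.58,0.02],
    [0,0.01,0.58,0],
    [-0.01,0.01,0.58,0],
    [-0.01,0.01,0.58,0],
    [-0.01,0.02,0.58,0],
    [-0.01,0.01,0.5,0],
    [0,0.01,0.3,0],
    [0,0,0.2,0],
    [0,0,0,0],
  ],
)

```text
time_s: 19.45
tcp_pos: [0.5632, -0.1766, 0.1905]
ee_rot: [[-0.657, 0.754, -0.001], [0.754, 0.657, 0.0], [0.001, -0.001, -1.0]]
wrist_force: [-0.3, -0.4, 0.2]
gripper_width: 0.871
gripper_force: 0.0
```

```bash
python3 - <<'E'
from plan import *
plan([([.5624,-.1769,.022],131.1,1)])
E
```

```text
t 19.45 at [ 0.5631 -0.1766  0.0265] 131.06 F [-0.3 -0.4  0.2] w 75.7 0.0
[[0.01, -0.04, 0.22, -0.01]]
```

>>> jog_arm(
  increments=[
    [0.01,-0.04,0.22,0],
    [0,0,0,0],
    [0,0,0,0],
  ],
)

```text
time_s: 19.75
tcp_pos: [0.5626, -0.177, 0.1868]
ee_rot: [[-0.657, 0.754, 0.0], [0.754, 0.657, -0.0], [-0.0, 0.0, -1.0]]
wrist_force: [0.1, 0.2, 0.6]
gripper_width: 0.875
gripper_force: 0.0
```

>>> jog_arm(
  increments=[
    [0,0,0,0],
    [0,0,0,0],
    [0,0,0,0],
    [0,0,0,0],
    [0,0,0,0],
    [0,0,0,0],
  ],
  grip=38,
)

```text
time_s: 20.35
tcp_pos: [0.5625, -0.177, 0.1866]
ee_rot: [[-0.657, 0.754, -0.0], [0.754, 0.657, -0.0], [0.0, -0.0, -1.0]]
wrist_force: [-0.4, -0.6, 0.6]
gripper_width: 0.568
gripper_force: 30.0
```

>>> jog_arm(
  increments=[
    [0,0,-0.3,0],
    [0,0,-0.6,0],
    [0,0,-0.9,0],
    [0,0,-0.95,-0.1],
    [0,0,-0.95,-0.1],
    [0,0,-0.95,-0.1],
    [0,0,-0.95,-0.1],
    [0,0,-0.95,-0.1],
    [0,0,-0.95,-0.1],
    [0,0,-0.8,-0.1],
  ],
)

```text
time_s: 21.35
tcp_pos: [0.562, -0.1769, 0.3539]
ee_rot: [[-0.698, 0.716, 0.0], [0.716, 0.698, 0.001], [0.0, 0.001, -1.0]]
wrist_force: [0.5, 0.7, -5.2]
gripper_width: 0.569
gripper_force: 30.0
```

```bash
python3 - <<'E'
from plan import *
f=YAW+180
plan([(H(20,130),f,8),(H(20,27),f,8)])
E
```

```text
t 21.35 at [ 0.5621 -0.1768  0.1899] 134.27 F [ 0.5  0.7 -5.2] w 49.5 30.0
[[0.72, 0.67, -0.01, -0.66], [0.68, 0.7, 0, -0.66], [0.64, 0.74, -0.01, -0.66], [0.6, 0.77, 0, -0.66], [0.57, 0.8, -0.01, -0.66], [0.51, 0.83, 0, -0.66], [0.48, 0.86, -0.01, -0.66], [0.43, 0.88, 0, -0.66], [0.38, 0.9, -0.01, -0.66], [0.33, 0.92, -0.01, -0.66]]
[[0.29, 0.93, 0, -0.66], [0.23, 0.95, -0.01, -0.66], [0.18, 0.96, 0, -0.66], [0.14, 0.97, -0.01, -0.66], [0.08, 0.98, 0, -0.66], [0.03, 0.98, -0.01, -0.66], [-0.03, 0.98, 0, -0.66], [-0.07, 0.97, -0.01, -0.66], [0, 0, 0.64, -0.01], [0, 0, 0.65, -0.01]]
[[0, 0, 0.64, -0.01], [0, 0, 0.64, -0.01], [0, 0, 0.65, -0.01], [0, 0, 0.64, -0.01], [0, 0, 0.65, -0.01], [0, 0, 0.64, -0.01]]
```

>>> jog_arm(
  increments=[
    [0.72,0.67,-0.01,-0.66],
    [0.68,0.7,0,-0.66],
    [0.64,0.74,-0.01,-0.66],
    [0.6,0.77,0,-0.66],
    [0.57,0.8,-0.01,-0.66],
    [0.51,0.83,0,-0.66],
    [0.48,0.86,-0.01,-0.66],
    [0.43,0.88,0,-0.66],
    [0.38,0.9,-0.01,-0.66],
    [0.33,0.92,-0.01,-0.66],
  ],
)

```text
time_s: 22.35
tcp_pos: [0.5571, 0.0195, 0.3538]
ee_rot: [[-0.964, 0.265, -0.001], [0.265, 0.964, 0.0], [0.001, 0.0, -1.0]]
wrist_force: [-0.5, -0.3, -4.2]
gripper_width: 0.57
gripper_force: 30.0
```

>>> jog_arm(
  increments=[
    [0.29,0.93,0,-0.66],
    [0.23,0.95,-0.01,-0.66],
    [0.18,0.96,0,-0.66],
    [0.14,0.97,-0.01,-0.66],
    [0.08,0.98,0,-0.66],
    [0.03,0.98,-0.01,-0.66],
    [-0.03,0.98,0,-0.66],
    [-0.07,0.97,-0.01,-0.66],
    [0,0,0.3,0],
    [0,0,0,0],
  ],
)

```text
time_s: 23.35
tcp_pos: [0.5534, 0.1755, 0.3475]
ee_rot: [[-0.988, -0.152, -0.003], [-0.152, 0.988, -0.001], [0.003, -0.001, -1.0]]
wrist_force: [-0.1, -0.7, -4.1]
gripper_width: 0.573
gripper_force: 30.0
```

```bash
python3 - <<'E'
from plan import *
f=YAW+180
a=eyes.capture("scene");b=eyes.capture("top");s=sense();R=np.array(s["ee_rot"]);g=np.array(s["tcp_pos"])+.164*R[:,2]
ex,ey=-R[:,0],-R[:,1]  # module x = -tool x
pts=np.array([g+ex*x/1000+ey*y/1000+np.array([0,0,z/1000]) for x,y,z in[(75,25,2),(75,-25,2),(-35,-25,2),(-35,25,2),(75,0,-22),(-35,0,-22)]])
def mk(im,n,x,y,w,h,s):
    c=cv2.resize(im[y:y+h,x:x+w],None,fx=s,fy=s,interpolation=cv2.INTER_CUBIC)
    for q in ((proj(n,pts)-[x,y]+.5)*s-.5).astype(int):cv2.circle(c,tuple(int(v) for v in q),2,(0,0,255),-1)
    return c
cv2.imwrite("pics/p.png",np.hstack([mk(a,"scene",215,130,130,150,3),mk(b,"top",165,105,100,150,3)]))
plan([(H(20,27),f,5)])
plan([(H(47,26),f,4)],start=(H(20,27),f))
th=np.linspace(0,25,9)[1:]
plan([(G(t,53.6+(60-53.6)*t/25,3.7*(1-t/25)**2),f,1) for t in th],start=(H(47,26),f))
E
```

```text
t 23.45 at [0.5536 0.1747 0.1842] -171.3 F [ 0.3 -0.3 -4.8] w 50.0 30.0
[[0, 0.01, 0.95, -0.02], [0, 0.01, 0.96, -0.02], [0, 0, 0.95, -0.02], [0, 0.01, 0.95, -0.02], [0, 0.01, 0.96, -0.02]]
t 23.45 at [0.5535 0.1754 0.0889] 189.13 F [ 0.3 -0.3 -4.8] w 50.0 30.0
[[-0.34, 0, 0.01, 0], [-0.34, 0, 0.01, 0], [-0.33, 0, 0.02, 0], [-0.34, 0, 0.01, 0]]
t 23.45 at [0.5802 0.1797 0.0879] 189.13 F [ 0.3 -0.3 -4.8] w 50.0 30.0
[[-0.03, 0, 0.23, 0], [-0.03, 0, 0.22, 0], [-0.04, 0, 0.22, 0], [-0.05, 0, 0.21, 0], [-0.06, 0, 0.21, 0], [-0.07, 0, 0.21, 0], [-0.08, 0, 0.19, 0], [-0.09, 0, 0.19, 0]]
```

View pics/p.png

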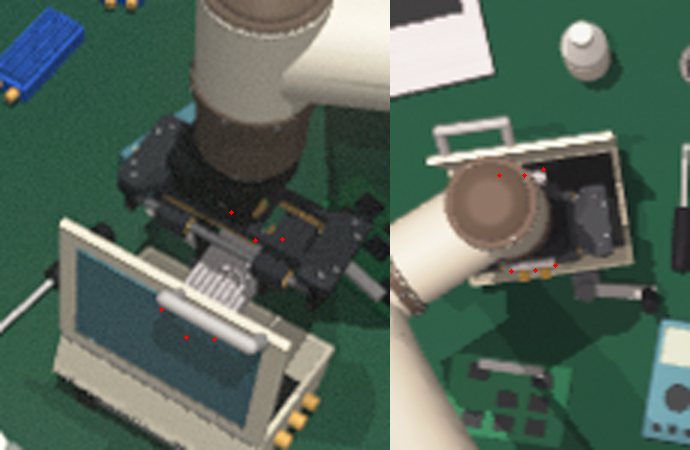

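The module is held level over the box, stubs downslope, with the lid behind it. Next: lower it, move in, and tilt it down.

>>> jog_arm(
  increments=[
    [0,0.01,0.7,-0.03],
    [0,0.01,0.95,-0.03],
    [0,0.01,0.95,-0.03],
    [0,0.01,0.95,0],
    [0,0,0.8,0],
    [0,0,0.4,0],
    [0,0,0,0],
    [0,0,0,0],
  ],
)

```text
time_s: 24.25
tcp_pos: [0.5544, 0.1759, 0.2543]
ee_rot: [[-0.987, -0.159, 0.001], [-0.159, 0.987, 0.0], [-0.001, 0.0, -1.0]]
wrist_force: [0.4, 0.4, -4.1]
gripper_width: 0.573
gripper_force: 30.0
```

```bash
python3 - <<'E'
from plan import *
plan([(H(47,26),YAW+180,6)])
E
```

```text
t 24.25 at [0.5546 0.176  0.0903] -170.87 F [ 0.4  0.4 -4.1] w 49.8 30.0
[[-0.22, 0, 0.02, 0], [-0.21, -0.01, 0.02, 0], [-0.22, 0, 0.02, 0], [-0.21, 0, 0.02, 0], [-0.22, -0.01, 0.02, 0], [-0.21, 0, 0.02, 0]]
```

>>> jog_arm(
  increments=[
    [-0.22,0,0.02,0],
    [-0.22,0,0.02,0],
    [-0.22,0,0.02,0],
    [-0.21,0,0.02,0],
    [-0.22,0,0.02,0],
    [-0.21,0,0.02,0],
    [0,0,0,0],
    [0,0,0,0],
  ],
)

```text
time_s: 25.05
tcp_pos: [0.5796, 0.1801, 0.2509]
ee_rot: [[-0.987, -0.159, -0.001], [-0.159, 0.987, -0.0], [0.001, -0.0, -1.0]]
wrist_force: [-0.1, 0.5, -4.6]
gripper_width: 0.569
gripper_force: 30.0
```

>>> jog_arm(
  increments=[
    [-0.02,0,0.12,0],
    [-0.01,0,0.11,0],
    [-0.02,0,0.11,0],
    [-0.01,0,0.11,0],
    [-0.02,0,0.11,0],
    [-0.02,0,0.11,0],
  ],
)

```text
time_s: 25.65
tcp_pos: [0.5802, 0.1801, 0.2378]
ee_rot: [[-0.987, -0.159, -0.004], [-0.159, 0.987, -0.001], [0.004, -0.001, -1.0]]
wrist_force: [-7.6, 0.4, 1.0]
gripper_width: 0.575
gripper_force: 30.0
```

>>> jog_arm(
  increments=[
    [-0.01,0,0.11,0],
    [-0.01,0,0.11,0],
    [0,0,0.11,0],
    [0,0,0.11,0],
  ],
)

```text
time_s: 26.05
tcp_pos: [0.5806, 0.1802, 0.2288]
ee_rot: [[-0.987, -0.159, -0.004], [-0.159, 0.987, -0.002], [0.004, -0.001, -1.0]]
wrist_force: [-6.6, -0.0, 0.6]
gripper_width: 0.569
gripper_force: 30.0
```

```bash
python3 - <<'E'
from plan import *
s=sense();print(np.round(s["effort"],1),np.round(s["moment"],2),np.round(s["ee_rot"],3).tolist())
for px in(54,57,60):print(G(25,px,0).round(4),G(12,px,0).round(4))
plan([(G(25,57,0),YAW+180,6)])
E
```

```text
[ -1.2 -41.5  17.1   4.4   1.2  -0. ] [0.12 1.44 0.08] [[-0.987, -0.159, -0.004], [-0.159, 0.987, -0.002], [0.004, -0.001, -1.0]]
[0.5836 0.1803 0.0518] [0.581  0.1798 0.0688]
[0.5863 0.1807 0.053 ] [0.5837 0.1803 0.0701]
[0.589  0.1811 0.0543] [0.5864 0.1807 0.0713]
t 26.05 at [0.5799 0.1799 0.0648] -170.88 F [-6.6 -0.   0.6] w 49.5 30.0
[[-0.05, 0, 0.1, 0], [-0.06, 0, 0.1, 0], [-0.05, -0.01, 0.09, 0], [-0.05, 0, 0.1, 0], [-0.06, 0, 0.1, 0], [-0.05, 0, 0.1, 0]]
```

>>> jog_arm(
  increments=[
    [-0.03,0,0.1,0],
    [-0.04,0,0.1,0],
    [-0.04,0,0.1,0],
    [-0.04,0,0.1,0],
    [-0.05,0,0.1,0],
  ],
)

```text
time_s: 26.55
tcp_pos: [0.5841, 0.1805, 0.2183]
ee_rot: [[-0.987, -0.158, -0.006], [-0.158, 0.987, -0.002], [0.006, -0.001, -1.0]]
wrist_force: [-6.8, 0.6, 0.9]
gripper_width: 0.577
gripper_force: 30.0
```

>>> jog_arm(
  increments=[
    [-0.05,0,0.08,0],
    [-0.03,0,0.06,0],
  ],
)

```text
time_s: 26.75
tcp_pos: [0.5859, 0.1807, 0.2155]
ee_rot: [[-0.987, -0.158, -0.005], [-0.158, 0.987, -0.002], [0.006, -0.002, -1.0]]
wrist_force: [-5.8, -1.5, 0.1]
gripper_width: 0.567
gripper_force: 30.0
```

```bash
python3 - <<'E'
from plan import *
plan([(G(25,57,0),YAW+180,2)])
E
```

```text
t 26.75 at [0.585  0.1803 0.0515] -170.89 F [-5.8 -1.5  0.1] w 49.3 30.0
[[-0.03, 0, -0.04, 0], [-0.04, 0.01, -0.04, 0]]
```

>>> jog_arm(
  increments=[
    [0,0,0.06,0],
    [0,0,0.06,0],
  ],
)

```text
time_s: 26.95
tcp_pos: [0.5861, 0.1808, 0.2148]
ee_rot: [[-0.987, -0.159, -0.005], [-0.159, 0.987, -0.003], [0.005, -0.002, -1.0]]
wrist_force: [-11.6, -1.3, 12.5]
gripper_width: 0.571
gripper_force: 30.1
```

>>> jog_arm(
  increments=[
    [0,0,0.06,0],
    [0,0,0.06,0],
  ],
)

```text
time_s: 27.15
tcp_pos: [0.586, 0.1808, 0.2147]
ee_rot: [[-0.987, -0.159, -0.004], [-0.159, 0.987, -0.003], [0.005, -0.002, -1.0]]
wrist_force: [-14.6, -2.4, 24.0]
gripper_width: 0.57
gripper_force: 30.1
```

>>> jog_arm(
  increments=[
    [0,0,-0.06,0],
    [0.03,0,-0.04,0],
    [0,0,0,0],
  ],
)

```text
time_s: 27.45
tcp_pos: [0.5857, 0.1807, 0.2148]
ee_rot: [[-0.987, -0.159, -0.003], [-0.159, 0.987, -0.002], [0.003, -0.001, -1.0]]
wrist_force: [-7.9, -2.2, 7.2]
gripper_width: 0.576
gripper_force: 30.0
```

>>> jog_arm(
  increments=[
    [0,0,0,0],
    [0,0,0,0],
    [0,0,0,0],
    [0,0,0,0],
    [0,0,0,0],
  ],
  grip=66,
)

```text
time_s: 27.95
tcp_pos: [0.5873, 0.1813, 0.215]
ee_rot: [[-0.987, -0.16, 0.002], [-0.16, 0.987, -0.0], [-0.002, -0.0, -1.0]]
wrist_force: [-3.9, -2.4, 7.7]
gripper_width: 0.752
gripper_force: 3.9
```

```bash
python3 - <<'E'
from plan import *
f=YAW+180;s=sense();R=np.array(s["ee_rot"]);g=np.array(s["tcp_pos"])+.164*R[:,2]
plan([(g+[0,0,.05],f,4),(g+[-.10,-.016,.15],f,5)])
E
```

```text
t 27.95 at [0.5876 0.1813 0.051 ] -170.82 F [-3.9 -2.4  7.7] w 65.4 3.9
[[0, 0, -0.62, 0], [0, 0, -0.63, 0], [0, 0, -0.63, 0], [0, 0, -0.62, 0], [0.84, 0, -0.83, 0], [0.85, 0, -0.84, 0], [0.84, 0, -0.83, 0], [0.85, 0.01, -0.83, 0], [0.84, 0, -0.84, 0], [0.84, 0, -0.83, 0]]
```

>>> jog_arm(
  increments=[
    [0,0,-0.3,0],
    [0,0,-0.7,0],
    [0,0,-0.7,0],
    [0,0,-0.8,0],
    [0.84,0,-0.83,0],
    [0.84,0,-0.83,0],
    [0.84,0,-0.83,0],
    [0.5,0,-0.83,0],
    [0,0,-0.5,0],
    [0,0,0,0],
  ],
)

```text
time_s: 28.95
tcp_pos: [0.528, 0.1721, 0.3425]
ee_rot: [[-0.987, -0.159, 0.005], [-0.159, 0.987, 0.003], [-0.006, 0.002, -1.0]]
wrist_force: [0.2, -0.6, 0.6]
gripper_width: 0.754
gripper_force: 0.0
```

```bash
cat > chk.py <<'E'
from plan import *
from scipy.optimize import least_squares
s=sense();w=eyes.capture("wrist");c=np.load("wcal.npz");K,T=c["K"],c["T"];Rt=np.array(s["ee_rot"]);p=np.array(s["tcp_pos"])
def pw(X):
    x=T[:3,:3].T@(Rt.T@(X-p)-T[:3,3]);th=np.arctan2(np.hypot(x[0],x[1]),x[2]);u=x[:2]/np.hypot(x[0],x[1])*th
    return K[0,2]+K[0,0]*u[0],K[1,2]+K[1,1]*u[1]
cv2.imwrite("pics/chk.png",w)
for d in eyes.outline_of("wrist","module"):
    m=np.array(d["mask"]).astype(np.uint8);ys,xs=np.nonzero(m)
    print(round(d["conf"],2),m.sum(),"cen",xs.mean().round(1),ys.mean().round(1),"colour",w[m>0].mean(0).round())
    h=cv2.convexHull(max(cv2.findContours(m,0,2)[0],key=len));print(cv2.approxPolyDP(h,4,True)[:,0].tolist())
print(s["time_s"],(p+.164*Rt[:,2]).round(4))
for t in[0,3,8]:
  b=np.radians(t);q=[]
  for x,y,z in[(0,25,24),(0,-25,24),(-110,-25,24),(-110,25,24),(0,21,32),(0,-21,32),(-110,-21,32),(-110,21,32)]:
    q.append([round(float(v)) for v in pw(W(57+x*np.cos(b)+z*np.sin(b),10+y,-x*np.sin(b)+z*np.cos(b)))])
  print(t,q)
print("wall front in",[np.round(pw(W(-70,y,52))) for y in(95,-95)],[np.round(pw(W(70,y,52))) for y in(95,-95)])
E
python3 chk.py
```

```text
0.89 1414 cen 8.0 58.6 colour [210. 115.  54.]
[[18, 20], [16, 93], [2, 105], [0, 21]]
0.63 4282 cen 260.7 242.4 colour [238. 245. 248.]
[[277, 189], [286, 203], [285, 257], [237, 258], [237, 201], [245, 189]]
0.3 1311 cen 114.0 187.5 colour [66. 67. 63.]
[[110, 154], [125, 159], [122, 218], [114, 230], [104, 200], [104, 163]]
28.95 [0.5289 0.1726 0.1785]
0 [[285, 308], [236, 308], [235, 202], [285, 202], [281, 311], [239, 311], [239, 201], [281, 201]]
3 [[285, 310], [236, 310], [235, 203], [285, 203], [281, 312], [239, 312], [238, 202], [282, 202]]
8 [[285, 311], [236, 311], [234, 205], [286, 205], [281, 315], [239, 315], [237, 205], [282, 205]]
wall front in [array([349., 181.]), array([152., 181.])] [array([349., 325.]), array([152., 323.])]
```

```bash
sed -i 's/^W=lambda/TT=TT-[0,0,.0015]\nW=lambda/' plan.py; python3 - <<'E'
from plan import *
z=np.array([0,0,.006]);f=YAW-90;b=bar(1.9)+z
print(b)
plan([([.54,.18,.36],-130,9),(b+[0,0,.06],f,8),(b,f,5)])
plan([(bar(a)+z,f,1) for a in np.linspace(1.9,0,25)[1:]],start=(b,f))
E
```

```text
[0.66083231 0.22811397 0.29861655]
t 29.05 at [0.5278 0.1719 0.1759] -170.88 F [-0.8 -0.9 -0.8] w 65.7 0.0
[[-0.07, 0.03, -0.92, -0.89], [-0.07, 0.03, -0.92, -0.89], [-0.07, 0.02, -0.92, -0.89], [-0.07, 0.01, -0.92, -0.89], [-0.07, 0.01, -0.92, -0.89], [-0.07, 0.01, -0.92, -0.89], [-0.08, 0, -0.93, -0.89], [-0.07, -0.01, -0.92, -0.89], [-0.07, -0.01, -0.92, -0.89], [-0.07, -0.01, -0.92, -0.89]]
[[-0.52, -0.28, 0.01, -0.98], [-0.5, -0.32, 0, -0.98], [-0.47, -0.36, 0.01, -0.98], [-0.44, -0.39, 0.01, -0.98], [-0.41, -0.43, 0, -0.98], [-0.38, -0.46, 0.01, -0.98], [-0.33, -0.48, 0.01, -0.98], [-0.3, -0.51, 0, -0.98], [-0.26, -0.53, 0.01, -0.98], [-0.22, -0.55, 0.01, -0.98]]
[[-0.17, -0.57, 0, -0.98], [0, 0, 0.6, 0.01], [0, 0, 0.6, 0.01], [0, 0, 0.6, 0.01], [0, 0, 0.6, 0.01], [0, 0, 0.6, 0.01]]
t 29.05 at [0.6608 0.2281 0.2986] -80.87 F [-0.8 -0.9 -0.8] w 65.7 0.0
[[0, 0.7, -0.03, 0], [0, 0.69, 0.03, 0], [0, 0.69, 0.09, 0], [0, 0.68, 0.14, 0], [0, 0.67, 0.19, 0], [0, 0.66, 0.25, 0], [0, 0.63, 0.29, 0], [0, 0.6, 0.35, 0], [0, 0.58, 0.39, 0], [0, 0.54, 0.43, 0]]
[[0, 0.51, 0.48, 0], [0, 0.46, 0.52, 0], [0, 0.43, 0.55, 0], [0, 0.38, 0.58, 0], [0, 0.33, 0.61, 0], [0, 0.29, 0.64, 0], [0, 0.23, 0.66, 0], [0, 0.18, 0.67, 0], [0, 0.12, 0.68, 0], [0, 0.08, 0.7, 0]]
[[0, 0.01, 0.69, 0], [0, -0.04, 0.7, 0], [0, -0.09, 0.69, 0], [0, -0.15, 0.68, 0]]
```

>>> jog_arm(
  increments=[
    [-0.07,0.03,-0.92,-0.89],
    [-0.07,0.03,-0.92,-0.89],
    [-0.07,0.02,-0.92,-0.89],
    [-0.07,0.01,-0.92,-0.89],
    [-0.07,0.01,-0.92,-0.89],
    [-0.07,0.01,-0.92,-0.89],
    [-0.08,0,-0.93,-0.89],
    [-0.07,-0.01,-0.92,-0.89],
    [-0.07,-0.01,-0.92,-0.89],
    [-0.07,-0.01,-0.92,-0.89],
  ],
  grip=36,
)

```text
time_s: 30.05
tcp_pos: [0.5402, 0.1801, 0.5232]
ee_rot: [[-0.642, -0.767, -0.002], [-0.767, 0.642, -0.001], [0.002, 0.001, -1.0]]
wrist_force: [0.7, 0.3, 0.0]
gripper_width: 0.413
gripper_force: 0.0
```

>>> jog_arm(
  increments=[
    [-0.52,-0.28,0.01,-0.98],
    [-0.5,-0.32,0,-0.98],
    [-0.47,-0.36,0.01,-0.98],
    [-0.44,-0.39,0.01,-0.98],
    [-0.41,-0.43,0,-0.98],
    [-0.38,-0.46,0.01,-0.98],
    [-0.33,-0.48,0.01,-0.98],
    [-0.3,-0.51,0,-0.98],
    [-0.26,-0.53,0.01,-0.98],
    [-0.22,-0.55,0.01,-0.98],
  ],
)

```text
time_s: 31.05
tcp_pos: [0.6506, 0.224, 0.5204]
ee_rot: [[0.087, -0.996, -0.003], [-0.996, -0.087, -0.001], [0.001, 0.003, -1.0]]
wrist_force: [-0.2, 0.2, 0.0]
gripper_width: 0.413
gripper_force: 0.0
```

>>> jog_arm(
  increments=[
    [-0.17,-0.57,0,-0.98],
    [0,0,0.2,0],
    [0,0,0,0],
  ],
)

```text
time_s: 31.35
tcp_pos: [0.6608, 0.2282, 0.5159]
ee_rot: [[0.16, -0.987, -0.004], [-0.987, -0.16, -0.002], [0.001, 0.004, -1.0]]
wrist_force: [-0.0, -0.2, 0.5]
gripper_width: 0.413
gripper_force: 0.0
```

```bash
python3 - <<'E'
from plan import *
z=np.array([0,0,.006]);f=YAW-90;b=bar(1.9)+z
plan([(b,f,5)])
E
```

```text
t 31.35 at [0.6602 0.2279 0.3519] -80.78 F [-0.  -0.2  0.5] w 36.0 0.0
[[0, -0.01, 0.53, 0], [0, 0, 0.53, 0], [0, -0.01, 0.54, 0], [0, -0.01, 0.53, 0], [0, 0, 0.53, 0]]
```

>>> jog_arm(
  increments=[
    [0,-0.01,0.53,0],
    [0,0,0.53,0],
    [0,-0.01,0.54,0],
    [0,-0.01,0.53,0],
    [0,0,0.53,0],
  ],
)

```text
time_s: 31.85
tcp_pos: [0.6607, 0.228, 0.4643]
ee_rot: [[0.162, -0.987, -0.0], [-0.987, -0.162, -0.0], [0.0, 0.001, -1.0]]
wrist_force: [0.8, 0.4, 0.2]
gripper_width: 0.413
gripper_force: 0.0
```

>>> jog_arm(
  increments=[
    [0,0,0,0],
    [0,0,0,0],
    [0,0,0,0],
    [0,0,0,0],
    [0,0,0,0],
  ],
  grip=4,
)

```text
time_s: 32.35
tcp_pos: [0.6603, 0.228, 0.4661]
ee_rot: [[0.162, -0.987, -0.001], [-0.987, -0.162, -0.0], [0.0, 0.001, -1.0]]
wrist_force: [-4.3, 0.2, 2.3]
gripper_width: 0.125
gripper_force: 30.0
```

>>> jog_arm(
  increments=[
    [0,0.5,-0.02,0],
    [0,0.69,0.03,0],
    [0,0.69,0.07,0],
  ],
)

```text
time_s: 32.65
tcp_pos: [0.6242, 0.2219, 0.4659]
ee_rot: [[0.162, -0.987, 0.009], [-0.987, -0.162, 0.003], [-0.001, -0.009, -1.0]]
wrist_force: [3.8, 0.3, 1.9]
gripper_width: 0.127
gripper_force: 30.0
```

```bash
python3 - <<'E'
from plan import *
z=np.array([0,0,.006]);f=YAW-90
s=sense();R=np.array(s["ee_rot"]);g=np.array(s["tcp_pos"])+.164*R[:,2]-z
l=TR.T@(g-TT)*1000-[75,0,52];a=np.arctan2(l[2],-l[0])-np.arctan2(32,173);print("lid angle",a,np.hypot(l[0],l[2]))
plan([(bar(t)+z,f,1) for t in np.linspace(a,0,23)[1:]])
E
```

```text
lid angle 1.699664458223207 180.1481148056395
t 32.65 at [0.6256 0.2223 0.3019] -80.66 F [3.8 0.3 1.9] w 11.1 30.0
[[-0.01, 0.64, 0.32, 0.04], [0, 0.66, 0.16, 0], [0, 0.65, 0.21, 0], [0, 0.63, 0.26, 0], [0, 0.6, 0.31, 0], [0, 0.58, 0.36, 0], [0, 0.55, 0.4, 0], [0, 0.52, 0.44, 0], [0, 0.48, 0.48, 0], [0, 0.45, 0.51, 0]]
[[0, 0.4, 0.55, 0], [0, 0.36, 0.57, 0], [0, 0.31, 0.61, 0], [0, 0.27, 0.62, 0], [0, 0.22, 0.64, 0], [0, 0.16, 0.66, 0], [0, 0.12, 0.67, 0], [0, 0.06, 0.68, 0], [0, 0.02, 0.68, 0], [0, -0.05, 0.68, 0]]
[[0, -0.09, 0.67, 0], [0, -0.14, 0.66, 0]]
```

>>> jog_arm(
  increments=[
    [0,0.64,0.2,0],
    [0,0.66,0.16,0],
    [0,0.65,0.21,0],
    [0,0.63,0.26,0],
    [0,0.6,0.31,0],
    [0,0.58,0.36,0],
    [0,0.55,0.4,0],
    [0,0.52,0.44,0],
    [0,0.48,0.48,0],
    [0,0.45,0.51,0],
  ],
)

```text
time_s: 33.65
tcp_pos: [0.5102, 0.2034, 0.3985]
ee_rot: [[0.163, -0.987, 0.007], [-0.987, -0.163, 0.003], [-0.002, -0.007, -1.0]]
wrist_force: [2.3, 0.5, 1.1]
gripper_width: 0.123
gripper_force: 30.0
```

>>> jog_arm(
  increments=[
    [0,0.4,0.55,0],
    [0,0.36,0.57,0],
    [0,0.31,0.61,0],
    [0,0.27,0.62,0],
    [0,0.22,0.64,0],
    [0,0.16,0.66,0],
  ],
)

```text
time_s: 34.25
tcp_pos: [0.4763, 0.1981, 0.3252]
ee_rot: [[0.163, -0.987, 0.006], [-0.987, -0.163, 0.004], [-0.003, -0.006, -1.0]]
wrist_force: [1.9, 0.7, 1.0]
gripper_width: 0.122
gripper_force: 30.0
```

```bash
cat > lid.py <<'E'
from plan import *
z=np.array([0,0,.006]);f=YAW-90
s=sense();R=np.array(s["ee_rot"]);g=np.array(s["tcp_pos"])+.164*R[:,2]-z
l=TR.T@(g-TT)*1000-[75,0,52];a=np.arctan2(l[2],-l[0])-np.arctan2(32,173);print("lid angle",a,np.hypot(l[0],l[2]))
plan([(bar(t)+z,f,1) for t in np.linspace(a,0,7)[1:]])
E
python3 lid.py
```

```text
lid angle 0.47035849747279046 176.7577865295194
t 34.25 at [0.4772 0.1986 0.1612] -80.61 F [1.9 0.7 1. ] w 10.6 30.0
[[0, 0.08, 0.69, 0.06], [0, 0.07, 0.68, 0], [0, 0.01, 0.69, 0], [0, -0.04, 0.69, 0], [0, -0.09, 0.68, 0], [0, -0.15, 0.68, 0]]
```

>>> jog_arm(
  increments=[
    [0,0.1,0.69,0],
    [0,0.07,0.68,0],
    [0,0.01,0.69,0],
    [0,-0.04,0.69,0],
    [0,-0.09,0.6,0],
    [0,-0.1,0.4,0],
    [0,0,0,0],
  ],
)

```text
time_s: 34.95
tcp_pos: [0.4771, 0.1983, 0.2481]
ee_rot: [[0.162, -0.987, -0.0], [-0.987, -0.162, 0.001], [-0.001, 0.0, -1.0]]
wrist_force: [-1.4, 5.1, -2.7]
gripper_width: 0.123
gripper_force: 30.0
```

```bash
python3 lid.py
```

```text
lid angle 0.031114949354208637 177.1463830010829
t 34.95 at [0.4771 0.1985 0.0841] -80.67 F [-1.4  5.1 -2.7] w 10.7 30.0
[[-0.01, -0.07, 0.03, 0.04], [0, -0.01, 0.05, 0], [0, -0.01, 0.04, 0], [0, -0.01, 0.04, 0], [0, -0.01, 0.05, 0], [0, -0.01, 0.04, 0]]
```

>>> jog_arm(
  increments=[
    [0,-0.03,0.08,0],
    [0,-0.02,0.08,0],
    [0,-0.02,0.08,0],
    [0,-0.02,0.08,0],
    [0,0,0,0],
  ],
)

```text
time_s: 35.45
tcp_pos: [0.4784, 0.1985, 0.2427]
ee_rot: [[0.162, -0.987, -0.001], [-0.987, -0.162, 0.001], [-0.001, 0.001, -1.0]]
wrist_force: [-3.7, 4.5, 0.0]
gripper_width: 0.127
gripper_force: 30.0
```

```bash
python3 lid.py
```

```text
lid angle -0.00015552923608475044 177.2443701469204
t 35.45 at [0.4783 0.1986 0.0787] -80.68 F [-3.7  4.5  0. ] w 11.0 30.0
[[-0.01, -0.06, -0.02, 0.04], [0, 0, 0, 0], [0, 0, 0, 0], [0, 0, 0, 0], [0, 0, 0, 0], [0, 0, 0, 0]]
```

Continue pressing until the rim resists.

>>> jog_arm(
  increments=[
    [0,-0.01,0.08,0],
    [0,-0.01,0.08,0],
    [0,0,0,0],
  ],
)

```text
time_s: 35.75
tcp_pos: [0.4789, 0.1986, 0.2402]
ee_rot: [[0.162, -0.987, -0.0], [-0.987, -0.162, 0.001], [-0.001, 0.0, -1.0]]
wrist_force: [-5.2, 4.5, 3.4]
gripper_width: 0.128
gripper_force: 30.0
```

>>> jog_arm(
  increments=[
    [0,-0.01,0.08,0],
    [0,-0.01,0.08,0],
    [0,0,0,0],
  ],
)

```text
time_s: 36.05
tcp_pos: [0.479, 0.1987, 0.2397]
ee_rot: [[0.163, -0.987, -0.0], [-0.987, -0.163, 0.0], [-0.0, 0.0, -1.0]]
wrist_force: [-11.7, 4.0, 21.6]
gripper_width: 0.127
gripper_force: 30.0
```

>>> jog_arm(
  increments=[
    [0,0,-0.1,0],
    [0,0,-0.06,0],
    [0,0,0,0],
  ],
)

```text
time_s: 36.35
tcp_pos: [0.479, 0.1986, 0.2401]
ee_rot: [[0.162, -0.987, -0.001], [-0.987, -0.162, 0.001], [-0.001, 0.001, -1.0]]
wrist_force: [-5.3, 5.2, 3.2]
gripper_width: 0.127
gripper_force: 30.0
```

>>> jog_arm(
  increments=[
    [0,0,0,0],
    [0,0,0,0],
    [0,0,0,0],
    [0,0,-0.2,0],
    [0,0,-0.5,0],
    [0,0,-0.9,0],
    [0,0,-0.9,0],
    [0,0,-0.9,0],
    [0,0,-0.9,0],
    [0,0,-0.5,0],
  ],
  grip=19,
)

```text
time_s: 37.35
tcp_pos: [0.48, 0.1983, 0.338]
ee_rot: [[0.162, -0.987, 0.003], [-0.987, -0.162, 0.002], [-0.001, -0.003, -1.0]]
wrist_force: [0.0, 0.9, -0.7]
gripper_width: 0.217
gripper_force: 0.0
```

```bash
python3 - <<'E'
from plan import *
k=knob(1.8)+[0,0,.004]
print(k);plan([(k+[0,0,.085],YAW,10),(k,YAW,6)])
E
```

```text
[0.48709526 0.04012188 0.08425295]
t 37.35 at [0.4805 0.1986 0.174 ] -80.65 F [ 0.   0.9 -0.7] w 18.9 0.0
[[0.39, 0.05, 0.01, -0.98], [0.39, 0.08, 0.01, -0.98], [0.38, 0.11, 0.02, -0.98], [0.38, 0.13, 0.01, -0.98], [0.35, 0.17, 0.01, -0.98], [0.35, 0.2, 0.01, -0.98], [0.33, 0.22, 0.01, -0.98], [0.31, 0.24, 0.01, -0.98], [0.29, 0.27, 0.02, -0.98], [0.27, 0.3, 0.01, -0.98]]
[[0.24, 0.31, 0.01, -0.98], [0.22, 0.33, 0.01, -0.98], [0.2, 0.34, 0.01, -0.98], [0.16, 0.36, 0.01, -0.98], [0.14, 0.38, 0.02, -0.98], [0.1, 0.38, 0.01, -0.98], [0.08, 0.39, 0.01, -0.98], [0.05, 0.39, 0.01, -0.98], [0.01, 0.4, 0.01, -0.98], [-0.01, 0.39, 0.02, -0.98]]
[[0, 0, 0.71, 0], [0, 0, 0.71, 0], [0, 0, 0.7, 0], [0, 0, 0.71, 0], [0, 0, 0.71, 0], [0, 0, 0.71, 0]]
```

>>> jog_arm(
  increments=[
    [0.39,0.05,0.01,-0.98],
    [0.39,0.08,0.01,-0.98],
    [0.38,0.11,0.02,-0.98],
    [0.38,0.13,0.01,-0.98],
    [0.35,0.17,0.01,-0.98],
    [0.35,0.2,0.01,-0.98],
    [0.33,0.22,0.01,-0.98],
    [0.31,0.24,0.01,-0.98],
    [0.29,0.27,0.02,-0.98],
    [0.27,0.3,0.01,-0.98],
  ],
  grip=48,
)

```text
time_s: 38.35
tcp_pos: [0.4829, 0.1185, 0.3333]
ee_rot: [[0.813, -0.582, -0.0], [-0.582, -0.813, -0.0], [-0.0, 0.0, -1.0]]
wrist_force: [0.0, -0.1, -0.2]
gripper_width: 0.554
gripper_force: 0.0
```

>>> jog_arm(
  increments=[
    [0.24,0.31,0.01,-0.98],
    [0.22,0.33,0.01,-0.98],
    [0.2,0.34,0.01,-0.98],
    [0.16,0.36,0.01,-0.98],
    [0.14,0.38,0.02,-0.98],
    [0.1,0.38,0.01,-0.98],
    [0.08,0.39,0.01,-0.98],
    [0.05,0.39,0.01,-0.98],
    [0.01,0.4,0.01,-0.98],
    [-0.01,0.39,0.02,-0.98],
  ],
)

```text
time_s: 39.35
tcp_pos: [0.4862, 0.0395, 0.3309]
ee_rot: [[0.987, 0.163, -0.0], [0.163, -0.987, -0.0], [-0.0, 0.0, -1.0]]
wrist_force: [0.3, 0.7, 0.1]
gripper_width: 0.549
gripper_force: 0.0
```

```bash
python3 - <<'E'
from plan import *
b=eyes.capture("top");o=cv2.imread("pics/b.png")
s=sense();w=eyes.capture("wrist");c=np.load("wcal.npz");K,T=c["K"],c["T"];Rt=np.array(s["ee_rot"]);p=np.array(s["tcp_pos"])
def pw(X):
    x=T[:3,:3].T@(Rt.T@(X-p)-T[:3,3]);th=np.arctan2(np.hypot(x[0],x[1]),x[2]);u=x[:2]/np.hypot(x[0],x[1])*th
    return np.array([K[0,2]+K[0,0]*u[0],K[1,2]+K[1,1]*u[1]])
# shut check: rear part of the lid, panel mask bounds old/new in top
for im in(o,b):
    r=im[148:205,180:250].astype(int);m=(r[...,0]>110)&(r[...,0]-r[...,2]>35);ys,xs=np.nonzero(m);print("panel",m.sum(),xs.min()+180,xs.max()+180,ys.min()+148,ys.max()+148)
for d in eyes.outline_of("wrist","latch_knob")[:2]:
    m=np.array(d["mask"]).astype(bool);ys,xs=np.nonzero(m);print("knob/latch",round(d["conf"],2),m.sum(),xs.min(),xs.max(),ys.min(),ys.max())
for a in(1.7,1.8):print(a,pw(knob(a,116)).round(),pw(knob(a,72)).round())
k=knob(1.8)+[0,0,.004]
plan([(k,YAW,6)])
plan([(knob(t)+[0,0,.004],YAW,1) for t in np.linspace(1.8,0,17)[1:]],start=(k,YAW))
E
```

```text
panel 1291 191 239 160 196
panel 1366 191 238 160 196
knob/latch 0.86 3043 164 274 147 220
1.7 [261. 207.] [262. 171.]
1.8 [260. 214.] [260. 177.]
t 39.5 at [0.4862 0.0396 0.1669] 9.04 F [ 0.1  0.1 -0.2] w 48.1 0.0
[[0.01, 0, 0.69, 0], [0.01, -0.01, 0.69, 0], [0, 0, 0.69, 0], [0.01, 0, 0.68, 0], [0.01, -0.01, 0.69, 0], [0.01, 0, 0.69, 0]]
t 39.5 at [0.4871 0.0401 0.0843] 9.13 F [ 0.1  0.1 -0.2] w 48.1 0.0
[[0.38, 0.07, -0.18, 0], [0.38, 0.03, -0.17, 0], [0.38, -0.02, -0.18, 0], [0.38, -0.07, -0.18, 0], [0.36, -0.12, -0.17, 0], [0.36, -0.16, -0.16, 0], [0.33, -0.2, -0.16, 0], [0.31, -0.24, -0.15, 0], [0.29, -0.28, -0.13, 0], [0.26, -0.32, -0.12, 0]]
[[0.22, -0.34, -0.1, 0], [0.18, -0.37, -0.09, 0], [0.15, -0.39, -0.07, 0], [0.11, -0.41, -0.04, 0], [0.06, -0.41, -0.03, 0], [0.02, -0.42, -0.01, 0]]
```

>>> jog_arm(
  increments=[
    [0.01,0,0.69,0],
    [0.01,-0.01,0.69,0],
    [0,0,0.69,0],
    [0.01,0,0.68,0],
    [0.01,-0.01,0.69,0],
    [0.01,0,0.69,0],
  ],
)

```text
time_s: 40.1
tcp_pos: [0.4874, 0.0409, 0.2478]
ee_rot: [[0.987, 0.158, 0.0], [0.158, -0.987, 0.0], [0.0, -0.0, -1.0]]
wrist_force: [0.7, 0.8, -0.7]
gripper_width: 0.55
gripper_force: 0.0
```

>>> jog_arm(
  increments=[
    [0,0,0,0],
    [0,0,0,0],
    [0,0,0,0],
    [0,0,0,0],
    [0,0,0,0],
    [0,0,0,0],
  ],
  grip=12,
)

```text
time_s: 40.7
tcp_pos: [0.487, 0.0397, 0.2485]
ee_rot: [[0.987, 0.159, -0.001], [0.159, -0.987, -0.001], [-0.001, 0.001, -1.0]]
wrist_force: [1.0, -4.6, 0.5]
gripper_width: 0.219
gripper_force: 30.0
```

>>> jog_arm(
  increments=[
    [0.38,0.07,-0.18,0],
    [0.38,0.03,-0.17,0],
    [0.38,-0.02,-0.18,0],
    [0.38,-0.07,-0.18,0],
    [0.36,-0.12,-0.17,0],
    [0.36,-0.16,-0.16,0],
    [0.33,-0.2,-0.16,0],
    [0.31,-0.24,-0.15,0],
  ],
)

```text
time_s: 41.5
tcp_pos: [0.5437, 0.0616, 0.2764]
ee_rot: [[0.987, 0.162, 0.002], [0.162, -0.987, -0.005], [0.001, 0.005, -1.0]]
wrist_force: [6.0, -13.8, 0.2]
gripper_width: 0.224
gripper_force: 30.0
```

>>> jog_arm(
  increments=[
    [0.29,-0.28,-0.13,0],
    [0.26,-0.32,-0.12,0],
    [0.22,-0.34,-0.1,0],
    [0.18,-0.37,-0.09,0],
    [0.15,-0.39,-0.07,0],
    [0.11,-0.41,-0.04,0],
  ],
)

```text
time_s: 42.1
tcp_pos: [0.5658, 0.1097, 0.2921]
ee_rot: [[0.986, 0.164, 0.024], [0.164, -0.986, 0.003], [0.024, 0.001, -1.0]]
wrist_force: [15.6, -7.1, 6.3]
gripper_width: 0.2
gripper_force: 30.1
```

>>> jog_arm(
  increments=[
    [0.06,-0.41,-0.03,0],
    [0,0,0,0],
  ],
)

```text
time_s: 42.3
tcp_pos: [0.5663, 0.12, 0.2935]
ee_rot: [[0.986, 0.165, 0.028], [0.165, -0.986, 0.007], [0.029, -0.002, -1.0]]
wrist_force: [14.6, -1.3, 5.1]
gripper_width: 0.19
gripper_force: 30.3
```

```bash
cat > lt.py <<'E'
from plan import *
s=sense();R=np.array(s["ee_rot"]);g=np.array(s["tcp_pos"])+.164*R[:,2]-[0,0,.004]
l=TR.T@(g-TT)*1000;print(l.round(1),"latch",np.arctan2(-40-l[1],l[0]+94))
plan([(knob(0)+[0,0,.004],YAW,2)])
E
python3 lt.py
```

```text
[ -5.3 -46.4  98.7] latch 0.07187146912927898
t 42.3 at [0.5708 0.1211 0.1296] 9.49 F [14.6 -1.3  5.1] w 16.6 30.3
[[-0.3, -0.16, 0.16, 0.04], [-0.3, -0.16, 0.16, 0.04]]
```

>>> jog_arm(
  increments=[
    [0,0,0,0],
    [0,0,0,0],
    [0,0,0,0],
    [0,0,0,0],
    [0,0,-0.3,0],
    [0,0,-0.8,0],
    [0,0,-0.9,0],
    [0,0,-0.9,0],
    [0,0,-0.9,0],
    [0,0,0,0],
  ],
  grip=48,
)

```text
time_s: 43.3
tcp_pos: [0.5594, 0.1177, 0.3658]
ee_rot: [[0.987, 0.16, 0.006], [0.16, -0.987, 0.002], [0.006, -0.001, -1.0]]
wrist_force: [0.3, 0.4, -0.4]
gripper_width: 0.553
gripper_force: 0.0
```

```bash
cat > kn.py <<'E'
from plan import *
from scipy.optimize import least_squares
s=sense();w=eyes.capture("wrist");c=np.load("wcal.npz");K,T=c["K"],c["T"];Rt=np.array(s["ee_rot"]);p=np.array(s["tcp_pos"])
def pw(X):
    x=T[:3,:3].T@(Rt.T@(X-p)-T[:3,3]);th=np.arctan2(np.hypot(x[0],x[1]),x[2]);u=x[:2]/np.hypot(x[0],x[1])*th
    return np.array([K[0,2]+K[0,0]*u[0],K[1,2]+K[1,1]*u[1]])
cv2.imwrite("pics/kn.png",w)
def cyl(a):
    ts=np.linspace(0,2*np.pi,24);c0=np.array([-94+75*np.cos(a),-40-75*np.sin(a)])
    return np.array([pw(W(c0[0]+10*np.cos(t),c0[1]+10*np.sin(t),z)) for t in ts for z in(74,116)])
u=cyl(.1);x0,x1,y0,y1=[int(v) for v in(u[:,0].min()-30,u[:,0].max()+30,u[:,1].min()-10,u[:,1].max()+10)]
d=np.zeros(w.shape[:2],bool);d[max(y0,0):y1,max(x0,0):x1]=True
dark=(w.max(2)<45)&d;n,lab,st,cen=cv2.connectedComponentsWithStats(dark.astype(np.uint8))
for i in range(1,n):
    if st[i,4]>60:print("dark",st[i].tolist(),cen[i].round(1))
for a in(-.05,0,.05,.1,.15):
    u=cyl(a).astype(np.float32);h=cv2.convexHull(u);m=np.zeros(w.shape[:2],np.uint8);cv2.fillConvexPoly(m,h.astype(int),1)
    ys,xs=np.nonzero(m);print(a,"x",u[:,0].min().round(1),u[:,0].max().round(1),"y",u[:,1].min().round(1),u[:,1].max().round(1),"cen",xs.mean().round(1),"darkfrac",(w.max(2)[m>0]<60).mean().round(3))
E
python3 kn.py; python3 lt.py
```

```text
dark [248, 177, 26, 51, 1096] [260.5 202.4]
dark [218, 222, 7, 15, 82] [220.4 229.5]
-0.05 x 233.5 259.8 y 174.6 227.6 cen 246.9 darkfrac 0.418
0 x 238.3 264.2 y 174.6 227.5 cen 251.6 darkfrac 0.575
0.05 x 243.2 269.1 y 174.7 227.6 cen 256.2 darkfrac 0.751
0.1 x 248.1 273.9 y 174.9 227.9 cen 260.5 darkfrac 0.907
0.15 x 252.9 278.7 y 175.4 228.3 cen 265.1 darkfrac 0.791
[ 13.7 -47.8 167.6] latch 0.07249413348806925
t 43.35 at [0.5593 0.1178 0.2   ] 9.19 F [ 0.5 -0.3 -0. ] w 48.1 0.0
[[0, -0.1, 0.96, 0], [-0.01, -0.1, 0.96, 0], [0, -0.09, 0.96, 0], [0, -0.1, 0.96, 0]]
```

```bash
python3 - <<'E'
from plan import *
plan([(knob(.1)+[0,0,.004],YAW,6)])
plan([(knob(t)+[0,0,.004],YAW,1) for t in(.08,.06,.04,.02)],start=(knob(.1)+[0,0,.004],YAW))
E
```

```text
t 43.35 at [0.5593 0.1178 0.2   ] 9.19 F [ 0.5 -0.3 -0. ] w 48.1 0.0
[[0, 0, 0.64, 0], [-0.01, -0.01, 0.64, 0], [0, 0, 0.65, 0], [-0.01, 0, 0.64, 0], [0, 0, 0.64, 0], [-0.01, -0.01, 0.64, 0]]
t 43.35 at [0.5587 0.118  0.123 ] 9.13 F [ 0.5 -0.3 -0. ] w 48.1 0.0
[[0.01, -0.07, 0, 0], [0, -0.08, -0.01, 0], [0, -0.07, 0, 0], [0.01, -0.08, 0, 0]]
```

>>> jog_arm(
  increments=[
    [0,0,0.64,0],
    [-0.01,-0.01,0.64,0],
    [0,0,0.65,0],
    [-0.01,0,0.64,0],
    [0,0,0.64,0],
    [-0.01,-0.01,0.64,0],
  ],
)

```text
time_s: 43.95
tcp_pos: [0.5582, 0.1178, 0.2842]
ee_rot: [[0.987, 0.159, -0.001], [0.159, -0.987, -0.0], [-0.001, 0.0, -1.0]]
wrist_force: [-0.4, 0.4, -0.6]
gripper_width: 0.549
gripper_force: 0.0
```

>>> jog_arm(
  increments=[
    [0,0,0,0],
    [0,0,0,0],
    [0,0,0,0],
    [0,0,0,0],
    [0,0,0,0],
    [0,0,0,0],
  ],
  grip=12,
)

```text
time_s: 44.55
tcp_pos: [0.5585, 0.1179, 0.2865]
ee_rot: [[0.987, 0.16, 0.002], [0.16, -0.987, 0.001], [0.002, -0.0, -1.0]]
wrist_force: [-0.2, 1.2, 1.7]
gripper_width: 0.226
gripper_force: 30.0
```

>>> jog_arm(
  increments=[
    [0.01,-0.07,0,0],
    [0,-0.08,0,0],
    [0,0,0,0],
  ],
)

```text
time_s: 44.85
tcp_pos: [0.5583, 0.1204, 0.2865]
ee_rot: [[0.987, 0.161, 0.001], [0.161, -0.987, -0.001], [0.001, 0.002, -1.0]]
wrist_force: [1.0, -5.1, 4.2]
gripper_width: 0.22
gripper_force: 30.0
```

```bash
python3 lt.py
```

```text
[-19.4 -45.3  97.5] latch 0.07125122605300795
t 44.85 at [0.5585 0.1202 0.1225] 9.27 F [ 1.  -5.1  4.2] w 19.2 30.0
[[0.01, -0.13, -0.02, 0.01], [0, -0.14, -0.01, 0.01]]
```

>>> jog_arm(
  increments=[
    [0.01,-0.08,0,0],
    [0,-0.08,0,0],
    [0,0,0,0],
  ],
)

```text
time_s: 45.15
tcp_pos: [0.5582, 0.1234, 0.2867]
ee_rot: [[0.987, 0.161, 0.002], [0.161, -0.987, -0.002], [0.001, 0.002, -1.0]]
wrist_force: [2.2, -5.1, 4.6]
gripper_width: 0.219
gripper_force: 30.0
```

```bash
python3 lt.py
```

```text
[-19.  -42.4  97.4] latch 0.03166357223907436
t 45.15 at [0.5585 0.1232 0.1227] 9.27 F [ 2.2 -5.1  4.6] w 19.0 30.0
[[-0.01, -0.06, -0.01, 0.02], [0, -0.06, -0.01, 0.02]]
```

>>> jog_arm(
  increments=[
    [0,0.01,0,0],
    [0,0,0,0],
    [0,0,0,0],
  ],
)

```text
time_s: 45.45
tcp_pos: [0.5583, 0.1233, 0.2867]
ee_rot: [[0.987, 0.161, 0.002], [0.161, -0.987, -0.001], [0.001, 0.001, -1.0]]
wrist_force: [1.9, -4.9, 5.7]
gripper_width: 0.219
gripper_force: 30.0
```

>>> jog_arm(
  increments=[
    [0,0,0,0],
    [0,0,0,0],
    [0,0,0,0],
    [0,0,0,0],
    [0,0,-0.3,0],
    [0,0,-0.8,0],
    [0,0,-0.9,0],
    [0,0,-0.9,0],
    [0,0,-0.9,0],
    [0,0,-0.3,0],
  ],
  grip=48,
)

```text
time_s: 46.45
tcp_pos: [0.558, 0.124, 0.3702]
ee_rot: [[0.987, 0.16, 0.004], [0.16, -0.987, 0.002], [0.004, -0.001, -1.0]]
wrist_force: [0.3, 0.5, 0.1]
gripper_width: 0.553
gripper_force: 0.0
```

```bash
python3 kn.py; python3 - <<'E'
from h import *
from scipy import ndimage
# lever centre line in the wrist picture, between knob and pivot, and lid panel bounds
w=cv2.imread("pics/kn.png").astype(int)
m=(w[...,0]>110)&(w[...,0]-w[...,2]>35);m[:60]=0;m[235:]=0;m[:,:90]=0;m[:,340:]=0
for y in(110,130,150,170,190,200):
    xs=np.nonzero(m[y])[0];print(y,xs.min() if len(xs) else None,xs.max() if len(xs) else None,end=" ; ")
print()
o=np.load("w1.npz")["im"].astype(int);m=(o[...,0]>110)&(o[...,0]-o[...,2]>35);m[:60]=0;m[:,:90]=0;m[:,340:]=0
for y in(110,130,150,170,190,200):
    xs=np.nonzero(m[y])[0];print(y,xs.min() if len(xs) else None,xs.max() if len(xs) else None,end=" ; ")
E
```

```text
dark [251, 174, 25, 50, 1052] [263.2 199.4]
dark [302, 222, 9, 12, 98] [306.2 228. ]
-0.05 x 242.1 267.6 y 172.5 224.5 cen 254.9 darkfrac 0.608
0 x 246.9 272.4 y 172.4 224.4 cen 259.4 darkfrac 0.771
0.05 x 251.7 277.1 y 172.5 224.5 cen 263.8 darkfrac 0.884
0.1 x 256.5 281.9 y 172.8 224.7 cen 268.3 darkfrac 0.759
0.15 x 261.2 286.6 y 173.2 225.1 cen 272.8 darkfrac 0.595
110 117 312 ; 130 123 310 ; 150 129 308 ; 170 135 306 ; 190 142 229 ; 200 146 199 ; 
110 116 299 ; 130 122 298 ; 150 128 296 ; 170 134 294 ; 190 141 202 ; 200 203 204 ;
```

```bash
python3 - <<'E'
from plan import *
s=sense();c=np.load("wcal.npz");K,T=c["K"],c["T"];Rt=np.array(s["ee_rot"]);p=np.array(s["tcp_pos"])
def lidpt(u,v,z=60):
    a=np.array([(u-K[0,2])/K[0,0],(v-K[1,2])/K[1,1]]);th=np.hypot(*a);d=np.r_[np.sin(th)*a/th,np.cos(th)]
    o=TR.T@(Rt@T[:3,3]+p-TT)*1000;d=TR.T@Rt@T[:3,:3]@d;return o+d*(z-o[2])/d[2]
for y,a,b in((110,117,312),(130,123,310),(150,129,308),(170,135,306)):
    A,B=lidpt(a-.5,y),lidpt(b+.5,y);print(A.round(1),B.round(1),"mid",((A+B)/2).round(1))
a=eyes.capture("top");o=cv2.imread("pics/b.png")
r=a[148:205,180:250].astype(int);m=(r[...,0]>110)&(r[...,0]-r[...,2]>35);ys,xs=np.nonzero(m);print("panel",m.sum(),xs.min()+180,xs.max()+180,ys.min()+148,ys.max()+148)
d=cv2.absdiff(a,o).max(2);d=cv2.blur(d,(3,3));n,l,st,ce=cv2.connectedComponentsWithStats((d>50).astype(np.uint8))
print([st[i].tolist() for i in range(1,n) if st[i,4]>25])
E
```

```text
[49.6 82.9 60. ] [ 44.5 -82.3  60. ] mid [47.   0.3 60. ]
[29.3 82.4 60. ] [ 25.6 -82.4  60. ] mid [27.5  0.  60. ]
[ 7.5 82.3 60. ] [  5.2 -82.6  60. ] mid [ 6.4 -0.1 60. ]
[-16.2  82.6  60. ] [-17.1 -82.9  60. ] mid [-16.7  -0.1  60. ]
panel 40 191 235 160 169
[[140, 154, 149, 230, 15452], [297, 170, 33, 30, 496], [43, 280, 31, 31, 228], [5, 293, 135, 91, 3620], [75, 303, 8, 13, 28], [10, 308, 17, 17, 226]]
```

>>> jog_arm(
  increments=[
    [0,0.02,0.7,0],
    [0,0.02,0.8,0],
    [0,0,0.8,0],
    [0,0,0.8,0],
    [0,0,0.7,0],
    [0,0,0.3,0],
    [0,0,0,0],
  ],
)

```text
time_s: 47.25
tcp_pos: [0.5574, 0.1228, 0.2841]
ee_rot: [[0.987, 0.159, -0.003], [0.159, -0.987, -0.002], [-0.003, 0.001, -1.0]]
wrist_force: [-0.1, 0.3, 0.2]
gripper_width: 0.555
gripper_force: 0.0
```

>>> jog_arm(
  increments=[
    [0,0,0,0],
    [0,0,0,0],
    [0,0,0,0],
    [0,0,0,0],
    [0,0,0,0],
    [0,0,0,0],
  ],
  grip=12,
)

```text
time_s: 47.85
tcp_pos: [0.5579, 0.123, 0.2862]
ee_rot: [[0.987, 0.16, 0.001], [0.16, -0.987, 0.0], [0.001, -0.0, -1.0]]
wrist_force: [-0.4, -0.0, 2.1]
gripper_width: 0.222
gripper_force: 30.0
```

>>> jog_arm(
  increments=[
    [0,-0.08,0,0],
    [0,-0.08,0,0],
    [0,0,0,0],
  ],
)

```text
time_s: 48.15
tcp_pos: [0.5575, 0.1257, 0.2862]
ee_rot: [[0.987, 0.161, 0.0], [0.161, -0.987, -0.002], [0.0, 0.002, -1.0]]
wrist_force: [1.1, -4.1, 2.5]
gripper_width: 0.222
gripper_force: 30.0
```

```bash
python3 lt.py
```

```text
[-19.6 -40.   97.2] latch -0.00019350597674624688
t 48.15 at [0.5576 0.1254 0.1222] 9.27 F [ 1.1 -4.1  2.5] w 19.3 30.0
[[0.01, 0, -0.02, 0.01], [0, 0, -0.03, 0.01]]
```

The lever reads 0. Release, rise clear and back away.

>>> jog_arm(
  increments=[
    [0,0,0,0],
    [0,0,0,0],
    [0,0,0,0],
    [0,0,0,0],
    [0,0,-0.3,0],
    [0,0,-0.8,0],
    [0,0,-0.9,0],
    [0,0,-0.9,0],
    [0,0,-0.9,0],
    [0,0,-0.8,0],
  ],
  grip=48,
)

```text
time_s: 49.15
tcp_pos: [0.5573, 0.1262, 0.3792]
ee_rot: [[0.987, 0.16, 0.001], [0.16, -0.987, 0.001], [0.001, -0.0, -1.0]]
wrist_force: [-0.1, 0.6, -0.1]
gripper_width: 0.555
gripper_force: 0.0
```

```bash
python3 kn.py
```

```text
dark [252, 171, 23, 48, 961] [263.2 194.8]
dark [302, 220, 11, 9, 67] [307.6 225.2]
-0.05 x 245.5 270.1 y 168.8 218.9 cen 257.7 darkfrac 0.703
0 x 250.1 274.8 y 168.7 218.8 cen 262.0 darkfrac 0.872
0.05 x 254.8 279.4 y 168.8 218.9 cen 266.3 darkfrac 0.797
0.1 x 259.4 283.9 y 169.1 219.1 cen 270.6 darkfrac 0.627
0.15 x 263.8 288.5 y 169.5 219.5 cen 274.9 darkfrac 0.453
```

>>> jog_arm(
  increments=[
    [0,0.3,-0.8,0],
    [0,0.8,-0.8,0],
    [0,1,-0.5,0],
    [0,1,0,0],
    [0,1,0,0],
    [0,1,0,0],
    [0,1,0,0],
    [0,1,0,0],
    [0,0.6,0,0],
    [0,0,0,0],
  ],
)

```text
time_s: 50.2
tcp_pos: [0.5819, -0.0269, 0.4194]
ee_rot: [[0.988, 0.158, -0.0], [0.158, -0.988, 0.0], [-0.0, -0.0, -1.0]]
wrist_force: [-0.6, 0.4, -0.8]
gripper_width: 0.549
gripper_force: 0.0
```

>>> jog_arm(
  increments=[
    [0,1,0,0],
    [0,1,0,0],
    [0,1,0,0],
    [0,1,0,0],
    [0,1,0,0],
    [0,0.5,0,0],
    [0,0,0,0],
  ],
)

```text
time_s: 50.9
tcp_pos: [0.5996, -0.1348, 0.4194]
ee_rot: [[0.987, 0.158, -0.0], [0.158, -0.987, 0.0], [-0.0, -0.0, -1.0]]
wrist_force: [-0.1, 0.6, 0.6]
gripper_width: 0.554
gripper_force: 0.0
```

```bash
python3 - <<'E'
from plan import *
a=eyes.capture("top");o=cv2.imread("pics/b.png")
for im in(o,a):
    r=im[148:205,180:250].astype(int);m=(r[...,0]>110)&(r[...,0]-r[...,2]>35);ys,xs=np.nonzero(m);print("panel",m.sum(),xs.min()+180,xs.max()+180,ys.min()+148,ys.max()+148)
d=cv2.blur(cv2.absdiff(a,o).max(2),(3,3));n,l,st,ce=cv2.connectedComponentsWithStats((d>50).astype(np.uint8))
print([st[i].tolist() for i in range(1,n) if st[i,4]>25]);s=sense();print(s["time_s"],np.round(s["tcp_pos"],3),np.round(s["wrist_force"],1))
E
```

```text
panel 1291 191 239 160 196
panel 1216 191 239 161 196
[[182, 137, 155, 247, 15108], [224, 180, 8, 12, 33], [43, 280, 30, 31, 209], [5, 293, 135, 91, 3627], [10, 308, 17, 17, 234], [284, 337, 4, 14, 36]]
50.95 [ 0.599 -0.134  0.42 ] [0.9 0.6 1. ]
```

```bash
python3 -c "
from station import r
print(r.finish_job())"
```

```text
the job is handed in; nothing more can be done
None
```

I handed the job in at about 51 s. The module was released on the sloping bed fins up (its flatness was not seen directly), the lid is shut, and the lever measures about 0.015 rad from straight up the slope.

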